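# Top up the relay feed magazine

## Robot

A 6-joint arm with a two-finger parallel gripper is mounted at the origin on a cart in front of the work surface, level with it; the furniture and walls round the work are solid. World frame = base frame: x ahead of the robot, y to its left, z up, the work surface at z = 0. Lengths are in mm, angles in rad, forces in N, time in s.
With the tool pointing down it reaches from about 275 to 750 mm from the base axis. Payload 10.2 kg.
Tool frame: the origin (TCP) lies on the centre line of the jaws, within the pads' length; the fingertips stand 17 mm ahead of it and the grasp point (between the pads) lies 2 mm behind it; y points along the fingers, x is the direction in which the jaws open and shut, and the axes are right-handed (so a half turn about y gives the same grasp; the last joint's range is limited). The gripper opens to 85 mm and grips with 20 to 120 N. Pads are 22 mm wide; open, the fingers measure 114 mm over their backs; the gripper's body (76 mm by 85 mm) begins 54 mm behind the grasp point. The pads swing forward as they close: fully open they stand 13 mm farther back than shut.
Start: joints at [-1.504, 0.313, 1.498, -0, 1.331, -0.223], TCP at [150.011, -503.118, 248.294] pointing down, gripper open.
Joint ranges: [-2.94, 2.94], [-0.97, 2.17], [0.19, 2.56], [-1.23, 4.37], [0.02, 3.11], [-2.88, 2.88]. Speed limits (rad/s): [2.39, 2.39, 3.01, 3.14, 3.14, 3.14].

## Interface

Orientations are given as a unit quaternion [x, y, z, w].
In Python, from plant import read_state, vision, r gives the robot as it stands.
- The arm moves only by the shell command python3 -m jog 'ROWS' [OPENING] [FORCE]. ROWS is JSON, a list of rows, each an object of numbers: "x", "y", "z": the shift along the tool's x, y, z in cm; "ax", "ay", "az": the turn, a rotation vector about the tool's x, y, z in degrees. In form: [{"x": .., "y": .., "z": .., "ax": .., "ay": .., "az": ..}, ...]. A call has 1 to 5 rows; each row is the pose to reach, as a shift and turn from the pose commanded when the call began, along the tool's axes at that moment; what a row does not reach only later rows make up. A row lasts 1/10 s, in which the tool goes at most 50 mm and 8.59 degrees, less where a joint would pass 70% of its speed; a pose out of reach is approached as far as the arm can. A call with a gripper value outside its range is refused whole. OPENING is the gripper command: -1 is shut, 1 is fully open, values between are in proportion, set as the call begins (- or left out, the last holds). The fingers move at their own pace and stop on an object; FORCE is the grip in N (left out, the last holds). Time passes only in rows, so rows that repeat a pose let the fingers close. It gives the time, the measured TCP pose, the force and the opening at its end, in the units of the state.
- read_state(): the state, without advancing time (a new reading comes with each control period).
- vision.get_image(name): name is "side" or "top"; returns the picture (480x640x3 uint8, blue, green, red); there is no depth.
- vision.get_calibration(name): a dict with "vfov" (degrees; the focal length in pixels is half the picture's height over the tangent of half this angle, whatever the lens; pixels are square), "cx", "cy" (the principal point, pixels), "pose" (4x4, takes a point from camera to world coordinates). Camera axes: x right, y down, z forward; pixel columns grow to the right and rows downward; lengths in mm; the calibration is good to about 2 mm. A picture is of the moment at which its call begins. get_calibration takes no time and is no camera call.
- r.close_job(): hands the job in, once; it reports no verdict.
The state is a dict: "clock": time; "joints": joint angles; "dq": joint speeds; "joint_efforts": joint torques, N m; "ee_pos": TCP position; "tool_rot": TCP orientation; "wrist_force": force on the tool from outside, world axes, zero at the start; "ft_torque": the same for the moment, N m; "finger_gap": finger opening in mm.
Only numpy, scipy, OpenCV 4.12 (cv2) and the standard library are available. Lean on these libraries where they do the work, as an engineer would, in place of code of your own. Each camera call takes 0.05 s, during which the arm holds its last target.

## Task

Top up the relay feed magazine: draw the red knob back against its spring until it meets the stop, slide it sideways into the notch so that the follower stays caught, and stand the spare relay in the track behind the one already there. Then free the knob from the notch and ease the follower forward under control until it presses both relays against the front stop. Do not pull hard on the plastic catch, never let the follower snap forward, and leave the other things where they are.

Things in the scene. Friction and masses are not known exactly. Their poses are not given: they have to be found in the camera images.
- magazine: Feed magazine, fixed on the grey riser (flat top, 80 mm over the desk): dark base 175x50x8 mm (x -80 to 95), two aluminium walls. Origin on the riser's top; +x = feed direction (away from the robot), +y left, z up; 'track' coordinates are in this frame. Front stop: face at x 80, 38 mm high. Left of the track (y 16 to 40, up to z 38 mm) a rail carries the yellow catch plate.
- track (a point): Place of the second relay: the middle of the channel floor at track x 50, y 0, z 8 mm. The channel is 31 mm wide (y -15.5 to 15.5) up to z 20 mm; above that flared lips lead in, 37 mm apart at their tops (z 25 mm). A relay that sits skew or off-centre catches on a lip. Axes as the magazine's.
- follower (a joint): Blue follower in the channel, 34 mm long, track z up to 37 mm. Value in m, grows as it is pulled back (to track -x); its front face is at track x = 60 mm - value. About 0 at the start (rests on one relay), 0.020 resting on two. The spring pushes it forward with 4 N at 0, 6 N at 0.05; damping 4 N per m/s. Let go, it snaps forward at 0.5 m/s or more; below 0.4 m/s is under control.
- knob (a point): Centre of the red knob: block 16 mm (along the track) x 14 mm (across) x 28 mm high, sides parallel to the magazine's axes, track z 44 to 72 mm. At track x = 38 mm - follower, y = latch, z = 58 mm. It never tilts. Under it a steel tongue, 10 mm long along the track (z 29 to 37 mm), points left towards the catch plate.
- latch (a joint): Sideways place of knob and tongue on the follower, m: 0 = middle (free to travel), grows to the left (+y) to 0.011 = fully in the notch. Friction 0.8 N, no spring: stays where left. The catch plate's side runs 2 mm left of the tongue, so it can go over only at the notch. There the follower's spring holds it against the notch's front wall; drawing it back 1 to 2 mm unloads it.
- catch (a joint): Give of the yellow catch plate, m: 0 at rest, grows as the tongue pushes it back; 6 N per mm, overloaded above 0.002 (12 N). Its rear tooth stops the tongue; just in front of the tooth, on the left, is the notch, 12.5 mm long, 11 mm deep. Its place along the track is unknown: the tongue meets the tooth at a follower value between 0.034 and 0.058, to be felt or seen.
- relay_a: Relay already in the track, clear case on a black foot, 20 mm (x) x 28 mm (y) x 38 mm high, loose. Origin at the centre of its underside. It stands on the channel floor against the front stop (track x = 70 mm).
- relay_b: Spare relay, the same, standing loose on the riser's top at the start, either left of the magazine or in front of it (nearer the robot). Origin at the centre of its underside, its own x across its narrow (20 mm) side. In the track its 20 mm go along the track and its 28 mm across it (a half turn does not matter).
- electrolytic: Bystander: dark blue can capacitor, 35 mm across, 56 mm high, standing loose. Origin at the centre of its underside.
- fuse_box: Bystander: small flat yellow pack, 26 x 58 x 10 mm, loose. Origin at the centre of its underside.

How it is judged:
By the outcome, as a careful person would: the job done as asked, in the order asked, and still so for the second after the job is handed in, with the robot touching nothing.
It also fails if it takes over 51 s, if anything falls off the work surface, if the arm or the gripper's body presses on something with over 40 N, if the wrist force passes 120 N, or if a joint passes its speed limit or range.

## Working session

There is one attempt and no reset: what is moved stays moved. The work goes in short steps, Python scripts to look and compute and a shell command to move; the robot and the scene stay as the last step left them, time stands still between calls to the robot, and variables do not carry over. Pictures are saved under pics/ and viewed, and the job is handed in when it is done.

```bash
mkdir -p pics; ls
python3 - <<'E'
from plant import read_state, vision
import cv2
for n in ("side","top"):
    cv2.imwrite(f"pics/{n}0.png",vision.get_image(n)); c=vision.get_calibration(n); print(n,c)
print(read_state())
E
```

```text
pics
side {'vfov': 54.64139005424174, 'cx': 321.947431311796, 'cy': 238.44921373263983, 'pose': array([[-8.85465061e-01, -2.35447278e-01,  4.00644737e-01,
         1.48489751e+02],
       [-4.64622035e-01,  4.64931685e-01, -7.53634456e-01,
         9.82865622e+02],
       [-8.83125174e-03, -8.53465352e-01, -5.21074756e-01,
         5.79242624e+02],
       [ 0.00000000e+00,  0.00000000e+00,  0.00000000e+00,
         1.00000000e+00]])}
top {'vfov': 46.19928016910349, 'cx': 334.2677621051919, 'cy': 242.38014567239964, 'pose': array([[-2.97002456e-02, -9.97679509e-01,  6.12657569e-02,
         4.32921265e+02],
       [-9.99554830e-01,  2.98181188e-02,  1.01038703e-03,
         3.50292708e+02],
       [-2.83487206e-03, -6.12084745e-02, -9.98120978e-01,
         1.04935183e+03],
       [ 0.00000000e+00,  0.00000000e+00,  0.00000000e+00,
         1.00000000e+00]])}
{'clock': 0.1, 'joints': array([-1.50437941e+00,  3.13387442e-01,  1.49835860e+00, -8.92621096e-06,
        1.33097979e+00, -2.23432185e-01]), 'dq': array([ 0.00136901, -0.00213128, -0.0023714 , -0.00288181, -0.00069439,
        0.00011407]), 'joint_efforts': array([ 4.68469196e-03, -4.12897933e+01, -2.60136706e+01, -3.75497154e-05,
        3.13595046e-03,  9.31488614e-06]), 'ee_pos': array([ 150.00511852, -502.89910233,  247.79661182]), 'tool_rot': array([-0.566665  ,  0.42281138, -0.42228631,  0.5672703 ]), 'wrist_force': array([-0.49967027,  0.46494026,  0.16420931]), 'ft_torque': array([-0.02025134, -0.00063735,  0.03720734]), 'finger_gap': 85.46020736345437}
```

View pics/side0.png

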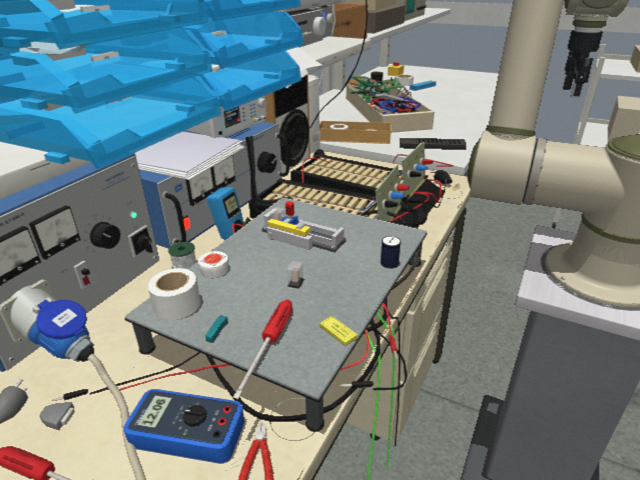

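View pics/top0.png

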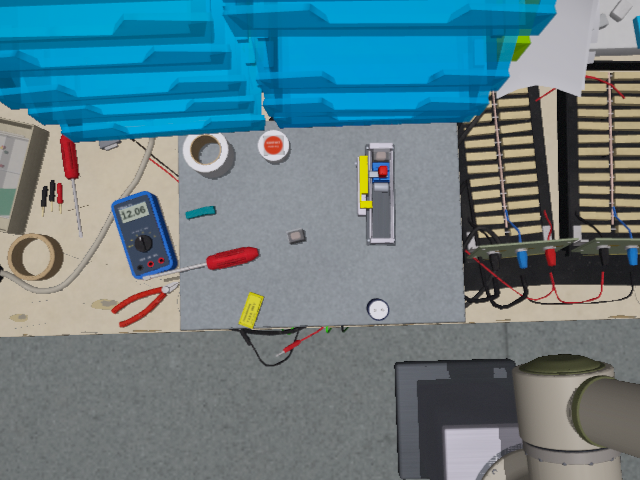

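```bash
cat > h.py <<'E'
import numpy as np, cv2
from plant import read_state, vision
def K(n):
    c=vision.get_calibration(n); f=240/np.tan(np.radians(c["vfov"]/2)); return f,c["cx"],c["cy"],np.array(c["pose"])
def ray(n,u,v):
    f,cx,cy,P=K(n); d=P[:3,:3]@np.array([(u-cx)/f,(v-cy)/f,1]); return P[:3,3],d
def onz(n,u,v,z):
    o,d=ray(n,u,v); return o+d*(z-o[2])/d[2]
def proj(n,p):
    f,cx,cy,P=K(n); q=P[:3,:3].T@(np.array(p)-P[:3,3]); return np.array([f*q[0]/q[2]+cx,f*q[1]/q[2]+cy])
def tri(a,b):
    A=np.zeros((3,3));B=np.zeros(3);R=[]
    for n,u,v in (a,b):
        o,d=ray(n,u,v); d=d/np.linalg.norm(d); M=np.eye(3)-np.outer(d,d);A+=M;B+=M@o;R.append((o,d))
    p=np.linalg.solve(A,B); return p,[np.linalg.norm(np.cross(p-o,d)) for o,d in R]
E
python3 - <<'E'
import cv2
a=cv2.imread("pics/top0.png");b=cv2.imread("pics/side0.png")
cv2.imwrite("pics/t1.png",cv2.resize(a[130:260,270:410],None,fx=5,fy=5,interpolation=cv2.INTER_NEAREST)[:600])
cv2.imwrite("pics/s1.png",cv2.resize(b[190:300,245:405],None,fx=5,fy=5,interpolation=cv2.INTER_NEAREST))
E
```

```text
(no output)
```

View pics/t1.png

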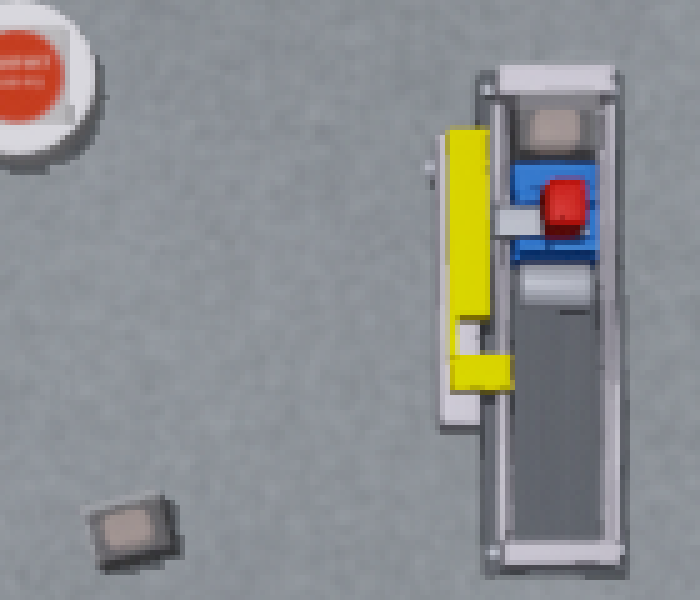

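View pics/s1.png

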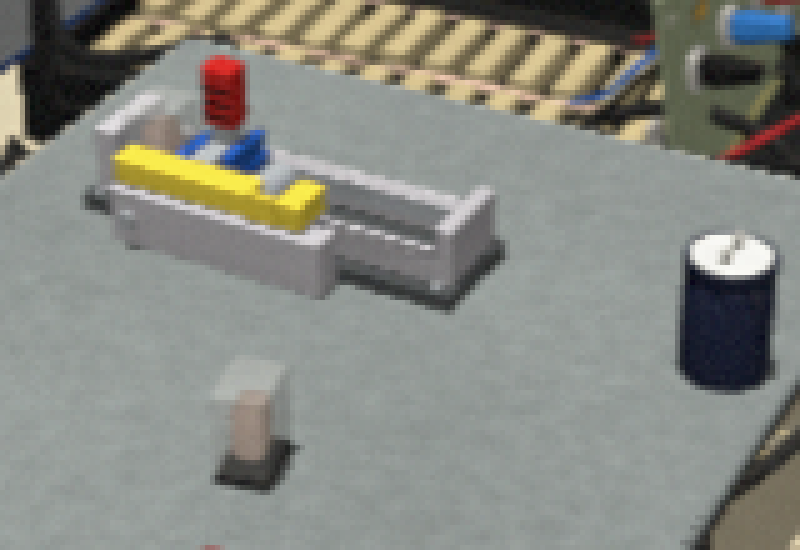

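Run:
```python
from h import *
from scipy.spatial.transform import Rotation as R
np.set_printoptions(precision=1,suppress=True)
c=lambda u,v,z:onz("top",270+u/5-.1,130+v/5-.1,z)
TL,TR,BL,BR=c(479,68,88),c(623,68,88),c(484,578,80),c(630,578,80)
print(TL,TR,BL,BR)
for a,b in((BL,TL),(BR,TR)):
    d=a-b; print("len",np.linalg.norm(d[:2]),"yaw",np.degrees(np.arctan2(-d[1],-d[0])))
d=TL-TR;print("w",np.linalg.norm(d[:2]),np.degrees(np.arctan2(-d[0],d[1])))
ctr=(TL+TR+BL+BR)/4; print("base center",ctr)
print("knob top", c(562,195,152), "tooth",c(480,355,118),"tongue rear",c(515,237,117),"tongue front",c(515,205,117))
print("relay foot top", [c(*p,z) for p,z in (((98,571),80),((172,558),80),((166,494),118),((86,508),118))])
print("shelf", tri(("side",300,75),("top",495,120)), tri(("side",100,165),("top",75,140)))
s=read_state(); print(R.from_quat(s["tool_rot"]).as_matrix())
```

```text
[661.6 291.8  88. ] [660.1 242.   88. ] [485.4 295.5  80. ] [483.9 245.2  80. ]
len 176.30291353822724 yaw -1.1997012859851481
len 176.28266627916904 yaw -1.022219020890329
w 49.81188519894479 -1.7408790381199302
base center [572.7 268.6  84. ]
knob top [604.2 270.4 152. ] tooth [557.7 296.5 118. ] tongue rear [597.2 283.4 117. ] tongue front [608.  283.1 117. ]
relay foot top [array([491.8, 428.6,  80. ]), array([495.5, 402.9,  80. ]), array([514.4, 402.3, 118. ]), array([510.5, 429. , 118. ])]
shelf (array([624.7, 155.2, 375.7]), [np.float64(8.226059730482145), np.float64(8.226059730481994)]) (array([607.4, 661.1, 376.2]), [np.float64(0.8210919923816432), np.float64(0.8210919923815249)])
[[ 0.3 -0.   1. ]
 [-1.   0.   0.3]
 [-0.  -1.   0. ]]
```

Run:
```python
from h import *
np.set_printoptions(precision=1,suppress=True)
T=cv2.imread("pics/top0.png");S=cv2.imread("pics/side0.png")
def red(im,x0,y0,x1,y1):
    h=cv2.cvtColor(im,cv2.COLOR_BGR2HSV); m=(((h[...,0]<8)|(h[...,0]>172))&(h[...,1]>150)&(h[...,2]>90)).astype(np.uint8)
    z=np.zeros_like(m); z[y0:y1,x0:x1]=m[y0:y1,x0:x1]; ys,xs=np.nonzero(z); return xs.mean(),ys.mean(),xs.min(),xs.max(),ys.min(),ys.max()
t=red(T,370,160,395,185); s=red(S,275,195,305,225); print(t,s)
print("knob",tri(("top",*t[:2]),("side",*s[:2])))
# relay b side
for p in ((217,483),(270,490),(293,448)): print("side foot",onz("side",245+p[0]/5-.1,190+p[1]/5-.1,80))
for p in ((212,375),(262,382),(290,362),(240,357)): print("side top",onz("side",245+p[0]/5-.1,190+p[1]/5-.1,118))
for z in (0,50,100,150,200,250): print(z,proj("side",(150,-503,248+z)))
for u in (330,375,420): 
  for v in (128,133,137):print(u,v,onz("top",u,v,376),onz("top",u,v,450))
cv2.imwrite("pics/s2.png",cv2.resize(S[0:130,480:640],None,fx=4.5,fy=4.5))
cv2.imwrite("pics/s3.png",cv2.resize(S[0:180,80:330],None,fx=3.2,fy=3.2))
cv2.imwrite("pics/t3.png",cv2.resize(T[0:180,220:470],None,fx=3.2,fy=3.2))
```

```text
(np.float64(382.5492957746479), np.float64(170.05633802816902), np.int64(379), np.int64(386), np.int64(166), np.int64(174)) (np.float64(289.67857142857144), np.float64(207.5), np.int64(286), np.int64(293), np.int64(201), np.int64(215))
knob (array([603.7, 268.3, 138.7]), [np.float64(1.1917728341703773), np.float64(1.1917728341703646)])
side foot [509.7 431.8  80. ]
side foot [491.  426.8  80. ]
side foot [496.  401.6  80. ]
side top [515.9 421.5 118. ]
side top [498.2 417.3 118. ]
side top [495.6 402.2 118. ]
side top [512.9 407.5 118. ]
0 [570.6  91.7]
50 [575.5  73. ]
100 [580.7  53.6]
150 [586.1  33.3]
200 [591.7  12.1]
250 [597.5 -10. ]
330 128 [613.5 352.  376. ] [593.6 351.8 450. ]
330 133 [607.3 352.2 376. ] [588.2 352.  450. ]
330 137 [602.4 352.3 376. ] [583.8 352.1 450. ]
375 128 [611.8 297.4 376. ] [592.2 303.2 450. ]
375 133 [605.7 297.6 376. ] [586.7 303.4 450. ]
375 137 [600.7 297.8 376. ] [582.3 303.6 450. ]
420 128 [610.1 242.9 376. ] [590.7 254.7 450. ]
420 133 [604.  243.1 376. ] [585.2 254.9 450. ]
420 137 [599.1 243.3 376. ] [580.8 255.  450. ]
```

View pics/s2.png

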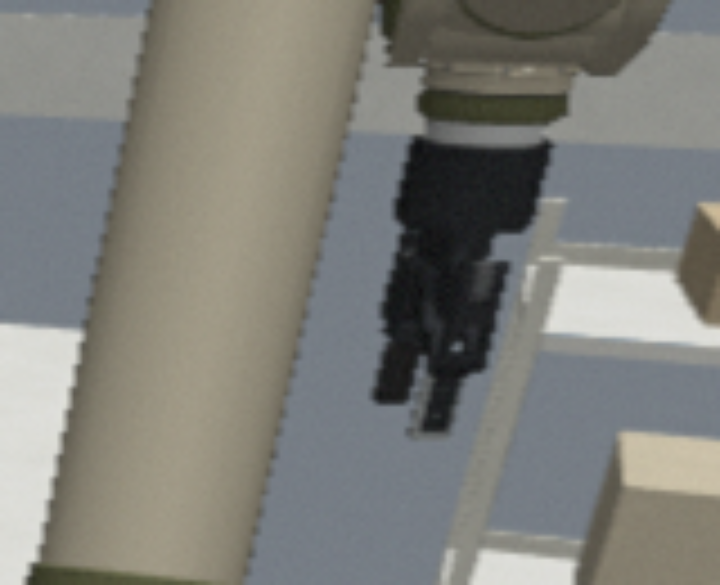

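View pics/s3.png

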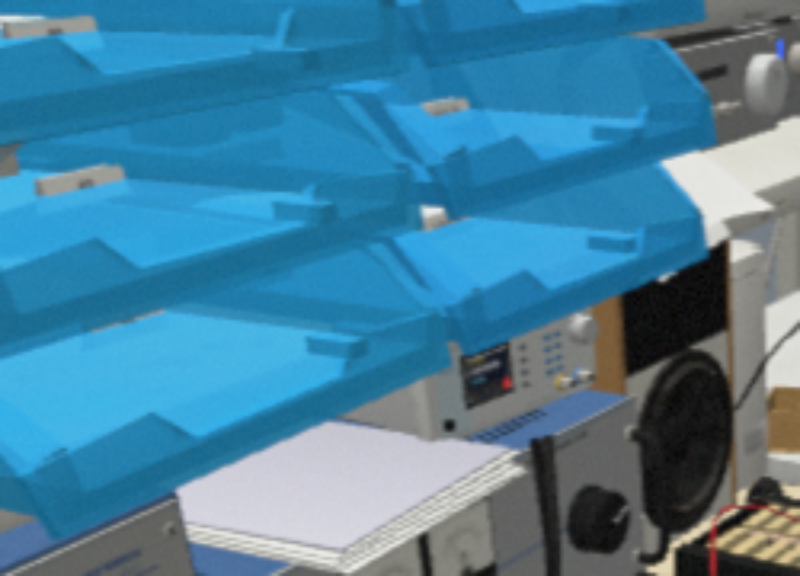

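View pics/t3.png

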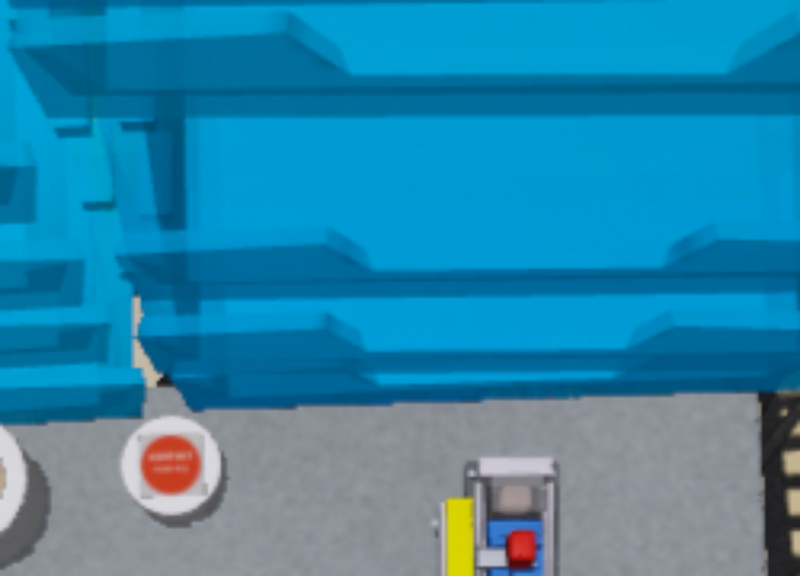

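Run:
```python
from h import *
np.set_printoptions(precision=1,suppress=True)
print(tri(("side",222,108),("top",282.5,127.5)),tri(("side",300,75),("top",495,120)))
for v in (30,60): print(onz("top",375,120,350+0))
# relay_b and magazine check
print([ (z,proj("side",(150,-503,248+z))) for z in (190,220)])
```

```text
(array([620.2, 412.6, 375.7]), [np.float64(4.966282882760339), np.float64(4.966282882760326)]) (array([624.7, 155.2, 375.7]), [np.float64(8.226059730482145), np.float64(8.226059730481994)])
[629. 295. 350.]
[629. 295. 350.]
[(190, array([590.5,  16.4])), (220, array([594. ,   3.4]))]
```

```bash
cat >> h.py <<'E'
from scipy.spatial.transform import Rotation as Ro
O=np.array([565.4,268.7,80.0]); YAW=-1.2
def rot(t,yaw=YAW):
    t=np.radians(t); M=np.array([[0,-1,0],[np.sin(t),0,-np.cos(t)],[np.cos(t),0,np.sin(t)]]).T
    return Ro.from_euler("z",yaw,degrees=True)*Ro.from_matrix(M)
def trk(x,y,z): return O+Ro.from_euler("z",YAW,degrees=True).apply([x,y,z])
def inv(p): return Ro.from_euler("z",-YAW,degrees=True).apply(np.array(p)-O)
def go(p,Rt=None):
    """tool-frame shift (cm) and turn (deg) from measured pose to world p, Rt"""
    s=read_state(); q=Ro.from_quat(s["tool_rot"]); d=q.inv().apply(np.array(p)-s["ee_pos"])/10
    rv=(q.inv()*Rt).as_rotvec(degrees=True) if Rt is not None else np.zeros(3)
    print("shift cm",np.round(d,2),"turn",np.round(rv,1))
E
python3 - <<'E'
from h import *
go((480,200,270),rot(20))
go(trk(38,0,130),rot(20))
E
```

```text
shift cm [-57.93  -2.14  51.71] turn [19.8 17.6 -3.2]
shift cm [-60.9    3.86  65.48] turn [19.8 17.6 -3.2]
```

```bash
python3 -m jog '[{"x":-58,"y":-2.1,"z":51.7,"ax":19.8,"ay":17.6,"az":-3.2},{"x":-58,"y":-2.1,"z":51.7,"ax":19.8,"ay":17.6,"az":-3.2},{"x":-58,"y":-2.1,"z":51.7,"ax":19.8,"ay":17.6,"az":-3.2},{"x":-58,"y":-2.1,"z":51.7,"ax":19.8,"ay":17.6,"az":-3.2},{"x":-58,"y":-2.1,"z":51.7,"ax":19.8,"ay":17.6,"az":-3.2}]' -0.06 40
python3 - <<'E'
from h import *
go((480,200,270),rot(20))
E
```

```text
clock: 0.6
ee_pos: [256.0, -275.0, 254.6]
tool_rot: [0.401, -0.41, 0.586, -0.572]
wrist_force: [1.1, -0.8, 0.3]
finger_gap: 40.1
shift cm [-48.01   5.8   20.53] turn [-0.  -0.1  0.1]
```

```bash
python3 -m jog '[{"x":-48,"y":5.8,"z":20.5},{"x":-48,"y":5.8,"z":20.5},{"x":-48,"y":5.8,"z":20.5},{"x":-48,"y":5.8,"z":20.5},{"x":-48,"y":5.8,"z":20.5}]'
python3 - <<'E'
from h import *
go((480,200,270),rot(20))
go((480,268,240),rot(20))
E
```

```text
shift cm [-48.01   5.8   20.53] turn [-0.  -0.1  0.1]
shift cm [-54.81   8.56  19.36] turn [-0.  -0.1  0.1]$[0]: bad value
```

```bash
python3 -m jog '[{"x":-54.8,"y":8.6,"z":19.4,"ax":0,"ay":0,"az":0},{"x":-54.8,"y":8.6,"z":19.4,"ax":0,"ay":0,"az":0},{"x":-54.8,"y":8.6,"z":19.4,"ax":0,"ay":0,"az":0},{"x":-54.8,"y":8.6,"z":19.4,"ax":0,"ay":0,"az":0},{"x":-54.8,"y":8.6,"z":19.4,"ax":0,"ay":0,"az":0}]'
python3 - <<'E'
from h import *
go((480,268,250),rot(20))
E
```

```text
clock: 1.1
ee_pos: [347.3, -54.5, 248.8]
tool_rot: [0.402, -0.409, 0.586, -0.573]
wrist_force: [0.4, -1.2, -0.1]
finger_gap: 40.3
shift cm [-32.52   4.12  11.88] turn [0.  0.  0.1]
```

```bash
python3 -m jog '[{"x":-32.5,"y":4.1,"z":11.9,"ax":0,"ay":0,"az":0},{"x":-32.5,"y":4.1,"z":11.9,"ax":0,"ay":0,"az":0},{"x":-32.5,"y":4.1,"z":11.9,"ax":0,"ay":0,"az":0},{"x":-32.5,"y":4.1,"z":11.9,"ax":0,"ay":0,"az":0},{"x":-32.5,"y":4.1,"z":11.9,"ax":0,"ay":0,"az":0}]'
python3 - <<'E'
from h import *
go(trk(0,0,110),rot(20))
E
```

```text
clock: 1.6
ee_pos: [437.7, 164.9, 249.5]
tool_rot: [0.402, -0.409, 0.585, -0.573]
wrist_force: [0.2, -0.9, 0.7]
finger_gap: 40.4
shift cm [-10.65   9.86   9.78] turn [0.1 0.1 0.1]
```

```bash
python3 -m jog '[{"x":-10.6,"y":9.9,"z":9.8,"ax":0,"ay":0,"az":0},{"x":-10.6,"y":9.9,"z":9.8,"ax":0,"ay":0,"az":0},{"x":-10.6,"y":9.9,"z":9.8,"ax":0,"ay":0,"az":0},{"x":-10.6,"y":9.9,"z":9.8,"ax":0,"ay":0,"az":0},{"x":-10.6,"y":9.9,"z":9.8,"ax":0,"ay":0,"az":0}]'
python3 - <<'E'
from h import *
go(trk(38,0,85),rot(20))
cv2.imwrite("pics/ta.png",vision.get_image("top"));cv2.imwrite("pics/sa.png",vision.get_image("side"))
E
```

```text
clock: 2.1
ee_pos: [566.3, 266.7, 187.0]
tool_rot: [0.404, -0.41, 0.585, -0.572]
wrist_force: [-0.8, -0.2, 0.4]
finger_gap: 40.0
shift cm [-0.2   3.32  2.75] turn [0.3 0.1 0.1]
```

View pics/ta.png

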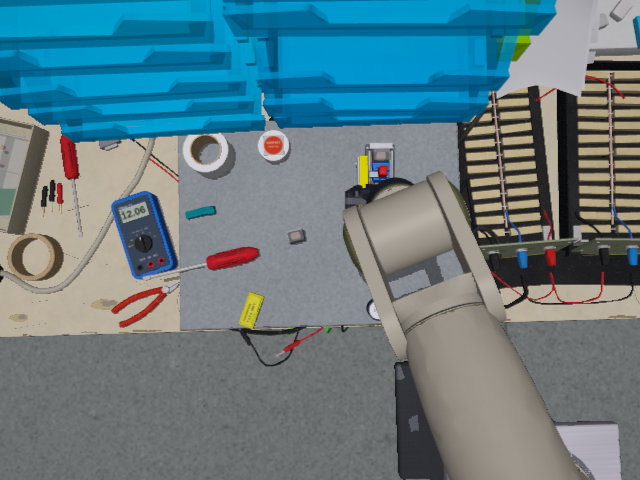

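View pics/sa.png

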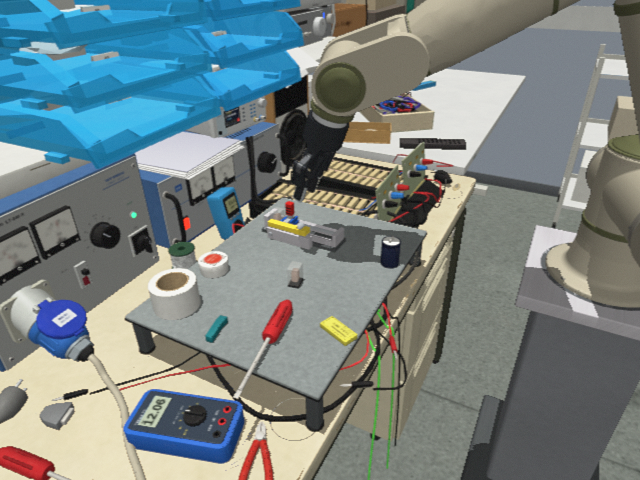

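```bash
python3 -m jog '[{"x":-0.2,"y":0,"z":1,"ax":0,"ay":0,"az":0},{"x":-0.2,"y":1.7,"z":2.75,"ax":0,"ay":0,"az":0},{"x":-0.2,"y":3.3,"z":2.75,"ax":0,"ay":0,"az":0},{"x":-0.2,"y":3.3,"z":2.75,"ax":0,"ay":0,"az":0},{"x":-0.2,"y":3.3,"z":2.75,"ax":0,"ay":0,"az":0}]'
python3 - <<'E'
from h import *
s=read_state();print(inv(s["ee_pos"]),s["wrist_force"])
go(trk(37,0,62.5),rot(20))
I=vision.get_image("side");cv2.imwrite("pics/sb.png",cv2.resize(I[120:270,225:385],None,fx=4,fy=4))
I=vision.get_image("top");cv2.imwrite("pics/tb.png",cv2.resize(I[100:250,300:460],None,fx=4,fy=4))
E
```

```text
clock: 2.7
ee_pos: [601.9, 266.4, 167.9]
tool_rot: [0.403, -0.41, 0.585, -0.572]
wrist_force: [0.0, 1.0, 0.5]
finger_gap: 39.9
[36.53007245 -1.51545929 87.92436953] [0.04943444 0.99229259 0.49071305]
shift cm [-0.16  2.41 -0.82] turn [0.1 0.  0.1]
```

View pics/sb.png

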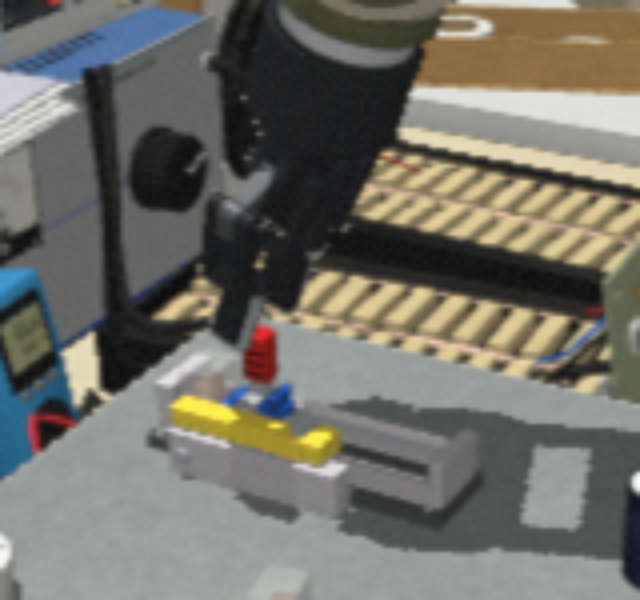

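View pics/tb.png

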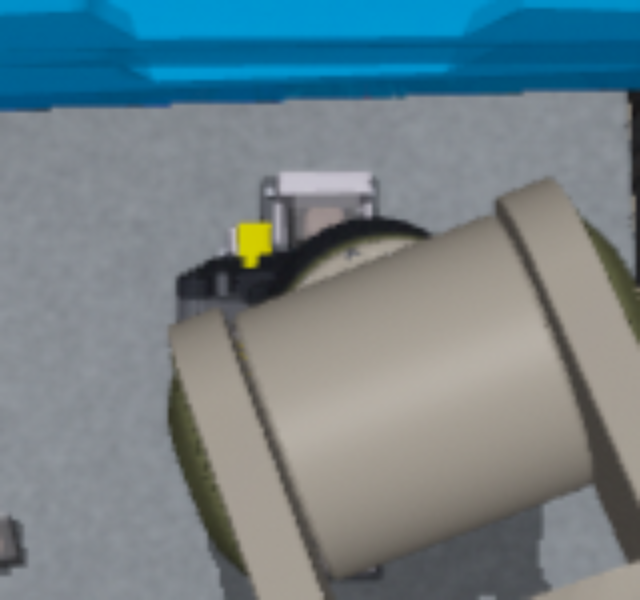

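```bash
python3 -m jog '[{"x":-0.16,"y":1.2,"z":-0.4,"ax":0,"ay":0,"az":0},{"x":-0.16,"y":2.4,"z":-0.8,"ax":0,"ay":0,"az":0},{"x":-0.16,"y":2.4,"z":-0.8,"ax":0,"ay":0,"az":0},{"x":-0.16,"y":2.4,"z":-0.8,"ax":0,"ay":0,"az":0}]'
python3 - <<'E'
from h import *
s=read_state();print(inv(s["ee_pos"]),s["wrist_force"])
I=vision.get_image("side");cv2.imwrite("pics/sc.png",cv2.resize(I[160:270,245:385],None,fx=5,fy=5))
E
```

```text
clock: 3.2
ee_pos: [603.3, 268.2, 142.2]
tool_rot: [0.403, -0.41, 0.585, -0.572]
wrist_force: [-0.8, 0.3, -0.0]
finger_gap: 40.3
[37.8553995   0.31111064 62.18156277] [-0.84454319  0.28494731 -0.00242691]
```

View pics/sc.png

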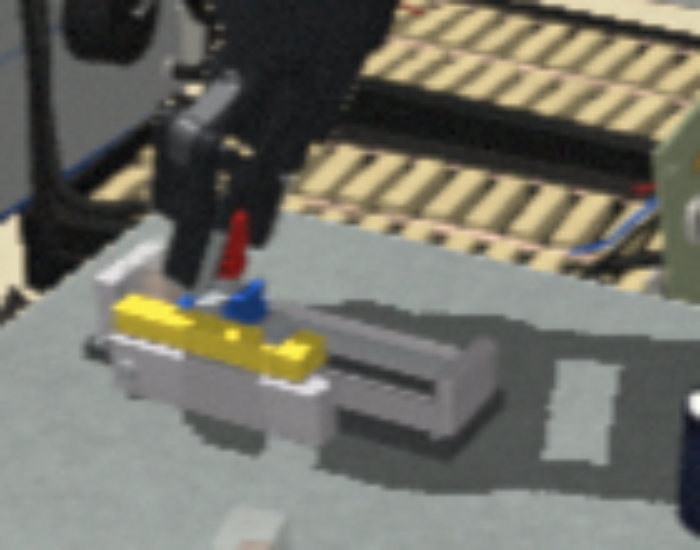

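```bash
python3 -m jog '[{"x":0,"y":0,"z":0,"ax":0,"ay":0,"az":0},{"x":0,"y":0,"z":0,"ax":0,"ay":0,"az":0},{"x":0,"y":0,"z":0,"ax":0,"ay":0,"az":0},{"x":0,"y":0,"z":0,"ax":0,"ay":0,"az":0},{"x":0,"y":0,"z":0,"ax":0,"ay":0,"az":0}]' -1 60
python3 - <<'E'
from h import *
s=read_state();print(inv(s["ee_pos"]),s["wrist_force"],s["finger_gap"])
q=Ro.from_quat(s["tool_rot"])
for d in ([-10,0,0],[0,10,0]): print(d,q.inv().apply(Ro.from_euler("z",YAW,degrees=True).apply(d))/10)
E
```

```text
clock: 3.75
ee_pos: [603.6, 268.5, 143.3]
tool_rot: [0.402, -0.41, 0.585, -0.573]
wrist_force: [-1.0, 2.6, 2.9]
finger_gap: 12.6
[38.24196371  0.64292437 63.34746445] [-1.0124003   2.62478203  2.91551905] 12.635264953782256
[-10, 0, 0] [-3.51882688e-05 -3.41749498e-01 -9.39791083e-01]
[0, 10, 0] [-9.99999378e-01 -1.03543884e-03  4.13973870e-04]
```

```bash
python3 -m jog '[{"x":0,"y":-0.171,"z":-0.47,"ax":0,"ay":0,"az":0},{"x":0,"y":-0.342,"z":-0.94,"ax":0,"ay":0,"az":0},{"x":0,"y":-0.513,"z":-1.41,"ax":0,"ay":0,"az":0},{"x":0,"y":-0.684,"z":-1.88,"ax":0,"ay":0,"az":0},{"x":0,"y":-0.855,"z":-2.35,"ax":0,"ay":0,"az":0}]'
python3 - <<'E'
from h import *
s=read_state();print(inv(s["ee_pos"]),s["wrist_force"],s["finger_gap"])
E
python3 -m jog '[{"x":0,"y":-0.1,"z":-0.282,"ax":0,"ay":0,"az":0},{"x":0,"y":-0.205,"z":-0.564,"ax":0,"ay":0,"az":0},{"x":0,"y":-0.308,"z":-0.846,"ax":0,"ay":0,"az":0},{"x":0,"y":-0.308,"z":-0.846,"ax":0,"ay":0,"az":0}]'
python3 - <<'E'
from h import *
s=read_state();print(inv(s["ee_pos"]),s["wrist_force"],s["finger_gap"])
I=vision.get_image("side");cv2.imwrite("pics/sd.png",cv2.resize(I[160:270,245:385],None,fx=5,fy=5))
E
```

```text
clock: 4.25
ee_pos: [579.1, 269.0, 143.5]
tool_rot: [0.401, -0.409, 0.586, -0.573]
wrist_force: [4.6, 3.7, 0.3]
finger_gap: 12.8
[13.71233095  0.57238105 63.53591016] [4.56335031 3.72470711 0.31684118] 12.77173773484823
clock: 4.65
ee_pos: [570.1, 269.2, 143.5]
tool_rot: [0.401, -0.409, 0.586, -0.573]
wrist_force: [5.1, 2.2, 0.2]
finger_gap: 12.8
[ 4.69547964  0.57816725 63.54026732] [5.11125897 2.23810779 0.16796288] 12.837200758484546
```

View pics/sd.png

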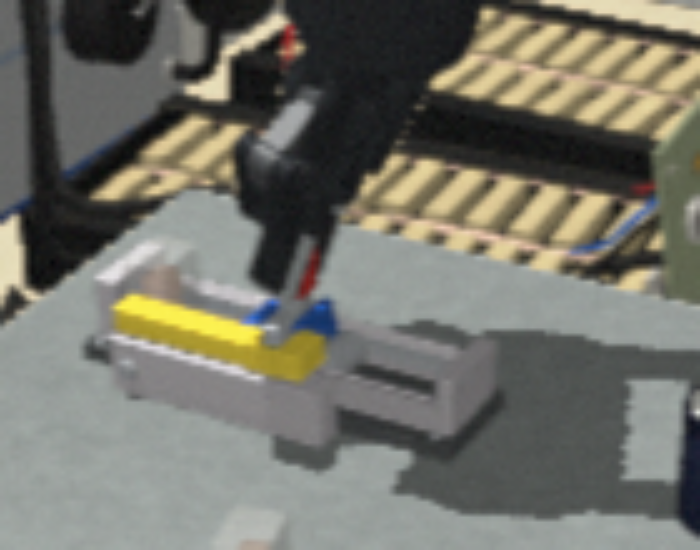

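```bash
python3 -m jog '[{"x":0,"y":-0.034,"z":-0.094,"ax":0,"ay":0,"az":0},{"x":0,"y":-0.068,"z":-0.188,"ax":0,"ay":0,"az":0},{"x":0,"y":-0.103,"z":-0.282,"ax":0,"ay":0,"az":0},{"x":0,"y":-0.137,"z":-0.376,"ax":0,"ay":0,"az":0},{"x":0,"y":-0.137,"z":-0.376,"ax":0,"ay":0,"az":0}]' | grep -E "pos|force"
for i in 1 2 ; do python3 -c "
from h import *
s=read_state();print(inv(s['ee_pos']),s['wrist_force'])"; python3 -m jog '[{"x":0,"y":-0.017,"z":-0.047,"ax":0,"ay":0,"az":0},{"x":0,"y":-0.017,"z":-0.047,"ax":0,"ay":0,"az":0}]' | grep -E "pos|force"; done
```

```text
ee_pos: [566.3, 269.2, 143.5]
wrist_force: [6.2, 3.4, -0.1]
[ 0.88502073  0.55951707 63.52847174] [ 6.17825783  3.40235678 -0.07610397]
ee_pos: [565.9, 269.3, 143.6]
wrist_force: [6.0, 3.8, -0.5]
[ 0.45482169  0.57355602 63.5514398 ] [ 5.95531323  3.82220623 -0.54555602]
ee_pos: [565.4, 269.3, 143.5]
wrist_force: [5.4, 3.4, 0.7]
```

```bash
for i in 1 2 3; do python3 -m jog '[{"x":0,"y":-0.017,"z":-0.047,"ax":0,"ay":0,"az":0},{"x":0,"y":-0.017,"z":-0.047,"ax":0,"ay":0,"az":0}]' | grep -E "pos|force"; done
```

```text
ee_pos: [564.9, 269.3, 143.5]
wrist_force: [6.0, 3.6, 0.7]
ee_pos: [564.4, 269.3, 143.5]
wrist_force: [6.6, 3.4, 0.2]
ee_pos: [563.9, 269.3, 143.5]
wrist_force: [6.3, 3.4, 0.3]
```

```bash
for i in 1 2; do python3 -m jog '[{"x":0,"y":-0.017,"z":-0.047,"ax":0,"ay":0,"az":0},{"x":0,"y":-0.017,"z":-0.047,"ax":0,"ay":0,"az":0}]' | grep -E "pos|force"; done
python3 -c "
from h import *
I=vision.get_image('side');cv2.imwrite('pics/se.png',cv2.resize(I[180:260,245:345],None,fx=7,fy=7))"
```

```text
ee_pos: [563.5, 269.3, 143.6]
wrist_force: [6.4, 3.4, -0.1]
ee_pos: [563.2, 269.3, 143.5]
wrist_force: [8.4, 3.6, -0.6]
```

View pics/se.png

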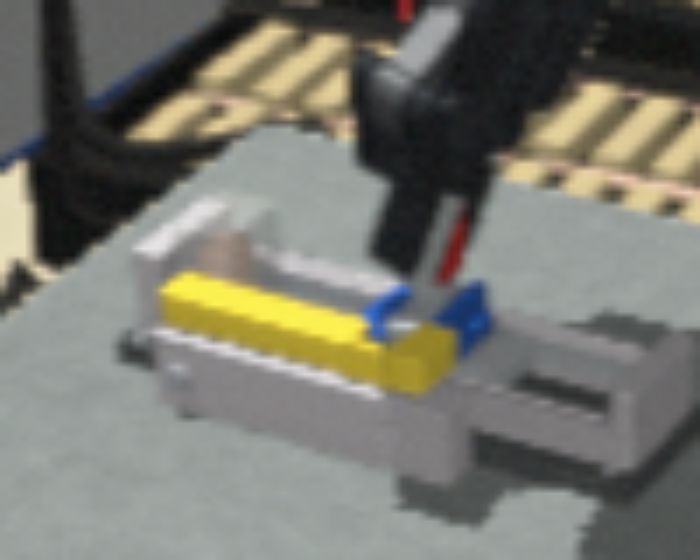

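```bash
python3 -m jog '[{"x":0,"y":-0.014,"z":-0.038,"ax":0,"ay":0,"az":0},{"x":0,"y":-0.014,"z":-0.038,"ax":0,"ay":0,"az":0}]' | grep -E "pos|force"
```

```text
ee_pos: [562.9, 269.3, 143.6]
wrist_force: [9.7, 4.2, -0.8]
```

```bash
python3 -m jog '[{"x":0,"y":0.05,"z":0.14,"ax":0,"ay":0,"az":0},{"x":0,"y":0.05,"z":0.14,"ax":0,"ay":0,"az":0},{"x":-0.2,"y":0.05,"z":0.14,"ax":0,"ay":0,"az":0},{"x":-0.4,"y":0.05,"z":0.14,"ax":0,"ay":0,"az":0},{"x":-0.4,"y":0.05,"z":0.14,"ax":0,"ay":0,"az":0}]' | grep -E "pos|force"
```

```text
ee_pos: [564.1, 272.9, 143.5]
wrist_force: [6.5, 0.7, 1.0]
```

```bash
python3 -m jog '[{"x":-0.2,"y":0,"z":0,"ax":0,"ay":0,"az":0},{"x":-0.4,"y":0,"z":0,"ax":0,"ay":0,"az":0},{"x":-0.6,"y":0,"z":0,"ax":0,"ay":0,"az":0},{"x":-0.6,"y":0,"z":0,"ax":0,"ay":0,"az":0}]' | grep -E "pos|force"
python3 -m jog '[{"x":-0.07,"y":0,"z":0,"ax":0,"ay":0,"az":0},{"x":-0.1,"y":0,"z":0,"ax":0,"ay":0,"az":0},{"x":-0.1,"y":0,"z":0,"ax":0,"ay":0,"az":0}]' | grep -E "pos|force"
```

```text
ee_pos: [564.3, 278.9, 143.5]
wrist_force: [6.5, 0.4, 1.5]
ee_pos: [564.3, 279.7, 143.5]
wrist_force: [6.3, -0.8, 1.9]
```

```bash
python3 -m jog '[{"x":-0.05,"y":0,"z":0,"ax":0,"ay":0,"az":0},{"x":-0.08,"y":0,"z":0,"ax":0,"ay":0,"az":0},{"x":-0.08,"y":0,"z":0,"ax":0,"ay":0,"az":0}]' | grep -E "pos|force"
python3 -c "
from h import *
I=vision.get_image('side');cv2.imwrite('pics/sf.png',cv2.resize(I[180:260,245:345],None,fx=7,fy=7))"
```

```text
ee_pos: [564.3, 280.4, 143.5]
wrist_force: [5.6, -1.0, 0.9]
```

View pics/sf.png

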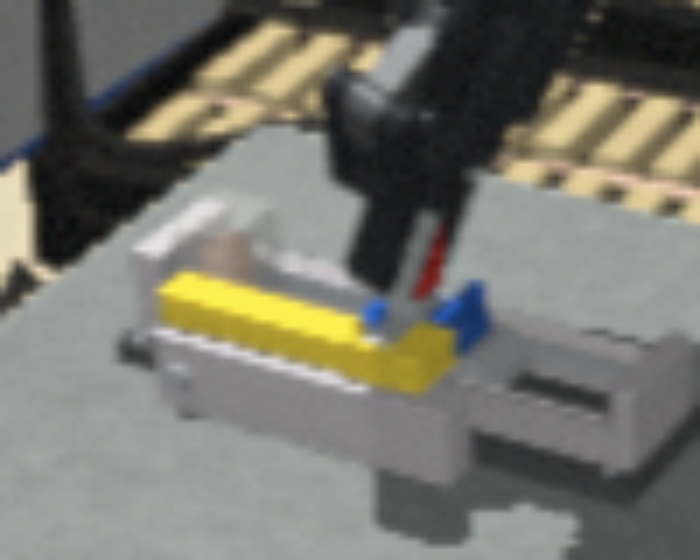

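```bash
python3 -m jog '[{"x":-0.05,"y":0,"z":0,"ax":0,"ay":0,"az":0},{"x":-0.07,"y":0,"z":0,"ax":0,"ay":0,"az":0}]' | grep -E "pos|force"
python3 -m jog '[{"x":0,"y":0.017,"z":0.047,"ax":0,"ay":0,"az":0},{"x":0,"y":0.034,"z":0.094,"ax":0,"ay":0,"az":0},{"x":0,"y":0.051,"z":0.141,"ax":0,"ay":0,"az":0},{"x":0,"y":0.051,"z":0.141,"ax":0,"ay":0,"az":0}]' | grep -E "pos|force"
```

```text
ee_pos: [564.4, 280.7, 143.5]
wrist_force: [5.4, -5.0, 2.5]
ee_pos: [565.9, 280.7, 143.5]
wrist_force: [6.0, -3.6, 1.5]
```

Felt the sideways end (−5 N). Easing on to the notch's front wall.

```bash
python3 -m jog '[{"x":0,"y":0.017,"z":0.047,"ax":0,"ay":0,"az":0},{"x":0,"y":0.017,"z":0.047,"ax":0,"ay":0,"az":0}]' | grep -E "pos|force"
python3 -m jog '[{"x":0,"y":0.017,"z":0.047,"ax":0,"ay":0,"az":0},{"x":0,"y":0.017,"z":0.047,"ax":0,"ay":0,"az":0}]' | grep -E "pos|force"
```

```text
ee_pos: [566.4, 280.6, 143.5]
wrist_force: [5.7, -2.6, 1.6]
ee_pos: [566.7, 280.7, 143.5]
wrist_force: [4.1, -3.2, 2.6]
```

```bash
python3 -m jog '[{"x":0,"y":0.017,"z":0.047,"ax":0,"ay":0,"az":0},{"x":0,"y":0.017,"z":0.047,"ax":0,"ay":0,"az":0}]' | grep -E "pos|force"
python3 -m jog '[{"x":0,"y":0.014,"z":0.04,"ax":0,"ay":0,"az":0},{"x":0,"y":0.014,"z":0.04,"ax":0,"ay":0,"az":0}]' | grep -E "pos|force"
```

```text
ee_pos: [566.9, 280.7, 143.4]
wrist_force: [3.2, -5.9, 5.2]
ee_pos: [567.2, 280.7, 143.4]
wrist_force: [2.6, -5.1, 4.9]
```

```bash
python3 -m jog '[{"x":0,"y":0,"z":0,"ax":0,"ay":0,"az":0},{"x":0,"y":0,"z":0,"ax":0,"ay":0,"az":0},{"x":0,"y":0,"z":0,"ax":0,"ay":0,"az":0}]' -0.06 | grep -E "pos|force|gap"
python3 - <<'E'
from h import *
I=vision.get_image('side');cv2.imwrite('pics/sg.png',cv2.resize(I[180:260,245:345],None,fx=7,fy=7))
s=read_state(); print(inv(s["ee_pos"]),s["joints"])
go(s["ee_pos"]+[-40,10,95],rot(20,8.3))
E
```

```text
ee_pos: [566.3, 281.6, 142.4]
wrist_force: [0.7, -0.9, -0.3]
finger_gap: 40.4
[ 0.70502937 12.93444302 62.46151622] [ 0.32062364  0.51193286  1.53650828 -0.16632401  0.77241959  2.01248305]
shift cm [ -0.9  -10.3   -0.55] turn [ 0.1 -8.9  3.3]
```

View pics/sg.png

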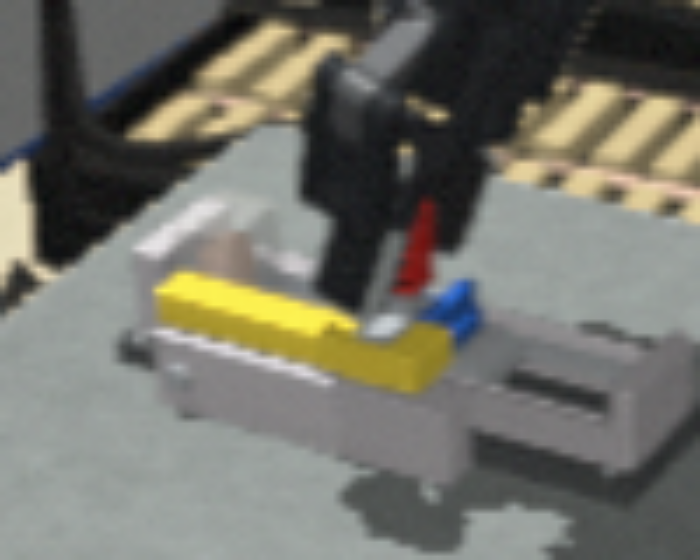

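```bash
python3 -m jog '[{"x":0,"y":-3,"z":0,"ax":0,"ay":0,"az":0},{"x":0,"y":-6,"z":0,"ax":0,"ay":0,"az":0},{"x":0,"y":-9,"z":0,"ax":0,"ay":0,"az":0},{"x":0,"y":-9,"z":0,"ax":0,"ay":0,"az":0}]' | grep -E "pos|force|gap"
python3 - <<'E'
from h import *
s=read_state()
I=vision.get_image('top');cv2.imwrite('pics/t4.png',cv2.resize(I[200:270,260:400],None,fx=5.5,fy=5.5,interpolation=cv2.INTER_CUBIC))
go((501.5,415.8,175),rot(20,9))
E
```

```text
ee_pos: [536.4, 283.1, 231.6]
wrist_force: [-0.2, -0.1, 0.9]
finger_gap: 40.2
shift cm [-13.24   3.8   -5.37] turn [-0.1 -9.5  3.5]
```

View pics/t4.png

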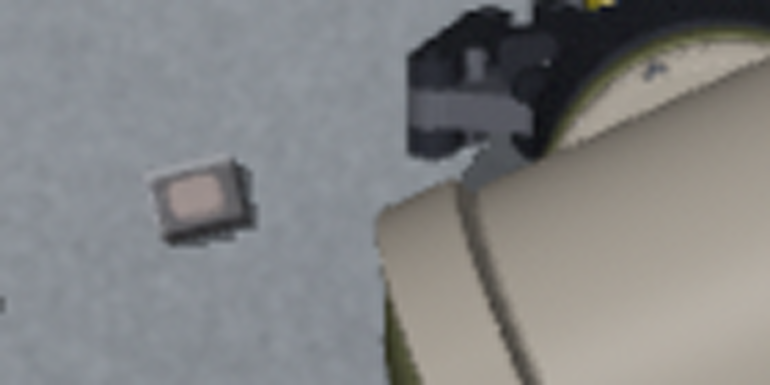

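```bash
python3 -m jog '[{"x":-5,"y":0,"z":-1.5,"ax":0,"ay":-3,"az":1},{"x":-10,"y":1.5,"z":-4,"ax":0,"ay":-7,"az":2.5},{"x":-13.2,"y":3.8,"z":-5.4,"ax":0,"ay":-9.5,"az":3.5},{"x":-13.2,"y":3.8,"z":-5.4,"ax":0,"ay":-9.5,"az":3.5},{"x":-13.2,"y":3.8,"z":-5.4,"ax":0,"ay":-9.5,"az":3.5}]' 0.18 30 | grep -E "pos|force|gap"
python3 - <<'E'
from h import *
s=read_state()
go((501.5,415.8,129.3),rot(20,9))
I=vision.get_image('side');cv2.imwrite('pics/sh.png',cv2.resize(I[190:310,225:385],None,fx=5,fy=5))
E
```

```text
ee_pos: [500.4, 415.1, 171.1]
wrist_force: [0.8, -0.6, -0.3]
finger_gap: 50.5
shift cm [-0.06  3.97 -1.3 ] turn [0.3 0.  0.1]
```

View pics/sh.png

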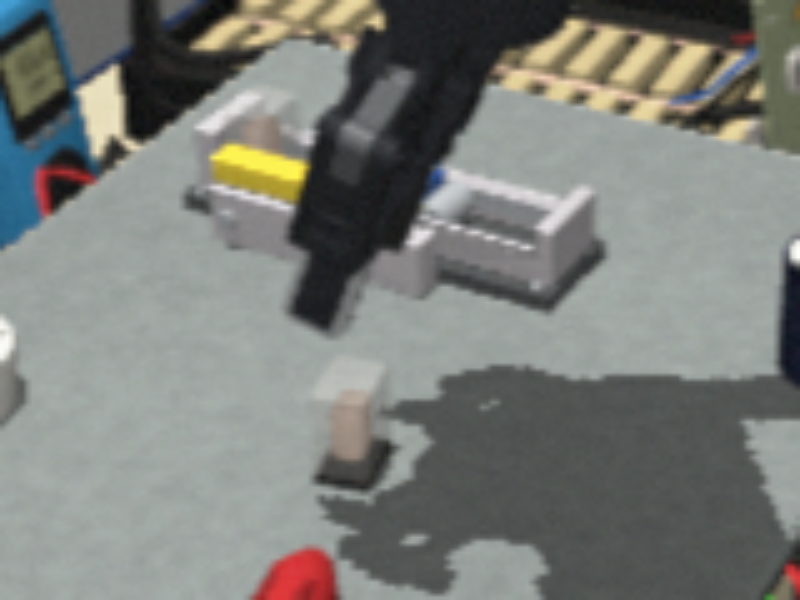

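```bash
python3 -m jog '[{"x":-0.06,"y":2,"z":-0.6,"ax":0.3,"ay":0,"az":0},{"x":-0.06,"y":4,"z":-1.3,"ax":0.3,"ay":0,"az":0},{"x":-0.06,"y":4,"z":-1.3,"ax":0.3,"ay":0,"az":0},{"x":-0.06,"y":4,"z":-1.3,"ax":0.3,"ay":0,"az":0}]' | grep -E "pos|force|gap"
python3 - <<'E'
from h import *
s=read_state()
go((501.5,415.8,129.3),rot(20,9))
I=vision.get_image('side');cv2.imwrite('pics/si.png',cv2.resize(I[210:310,245:345],None,fx=6,fy=6))
E
```

```text
ee_pos: [503.2, 415.1, 132.3]
wrist_force: [0.2, -0.3, 0.2]
finger_gap: 50.4
shift cm [-0.09  0.22 -0.25] turn [-0.3 -0.1  0.1]
```

View pics/si.png

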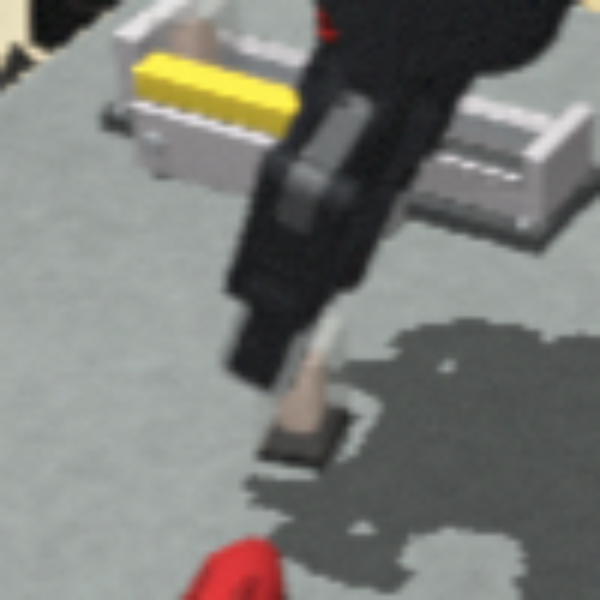

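```bash
python3 -m jog '[{"x":-0.1,"y":0.22,"z":-0.25,"ax":0,"ay":0,"az":0},{"x":-0.1,"y":0.22,"z":-0.25,"ax":0,"ay":0,"az":0}]' | grep -E "pos|force|gap"
```

```text
ee_pos: [500.6, 416.6, 128.7]
wrist_force: [-0.2, -0.4, 0.4]
finger_gap: 50.3
```

```bash
python3 -m jog '[{"x":0,"y":0,"z":0,"ax":0,"ay":0,"az":0},{"x":0,"y":0,"z":0,"ax":0,"ay":0,"az":0},{"x":0,"y":0,"z":0,"ax":0,"ay":0,"az":0},{"x":0,"y":0,"z":0,"ax":0,"ay":0,"az":0}]' -1 30 | grep -E "pos|force|gap"
python3 - <<'E'
from h import *
s=read_state()
go((501.0,415.8,210),rot(20,9))
I=vision.get_image('side');cv2.imwrite('pics/sj.png',cv2.resize(I[210:310,245:345],None,fx=6,fy=6))
E
```

```text
ee_pos: [500.8, 416.6, 128.7]
wrist_force: [-0.8, -0.4, 3.8]
finger_gap: 26.9
shift cm [ 0.09 -7.63  2.82] turn [-0.3 -0.1  0.1]
```

View pics/sj.png

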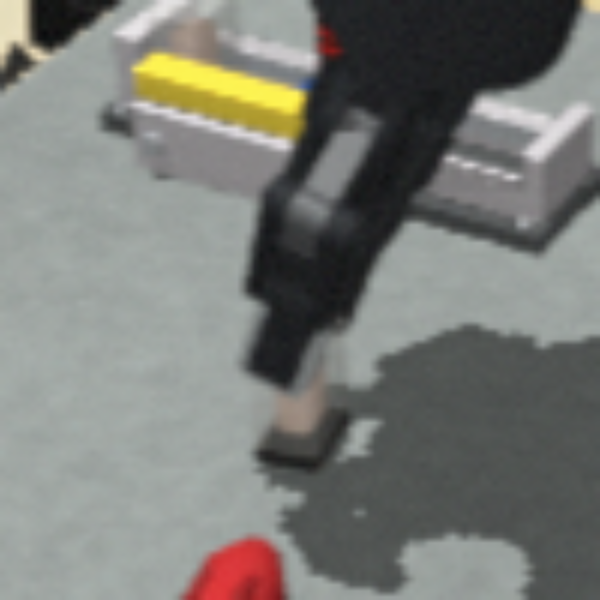

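```bash
python3 -m jog '[{"x":0,"y":-1,"z":0.36,"ax":0,"ay":0,"az":0},{"x":0,"y":-3,"z":1.1,"ax":0,"ay":0,"az":0},{"x":0,"y":-5.5,"z":2,"ax":0,"ay":0,"az":0},{"x":0.1,"y":-7.6,"z":2.8,"ax":0,"ay":0,"az":0},{"x":0.1,"y":-7.6,"z":2.8,"ax":0,"ay":0,"az":0}]' | grep -E "pos|force|gap"
python3 - <<'E'
from h import *
s=read_state()
go(trk(30,0,122),rot(20))
I=vision.get_image('side');cv2.imwrite('pics/sk.png',cv2.resize(I[180:300,225:385],None,fx=5,fy=5))
E
```

```text
ee_pos: [501.7, 416.2, 213.0]
wrist_force: [0.2, -0.3, -0.1]
finger_gap: 27.1
shift cm [16.09  3.45  6.14] turn [-0.5  9.5 -3.6]
```

View pics/sk.png

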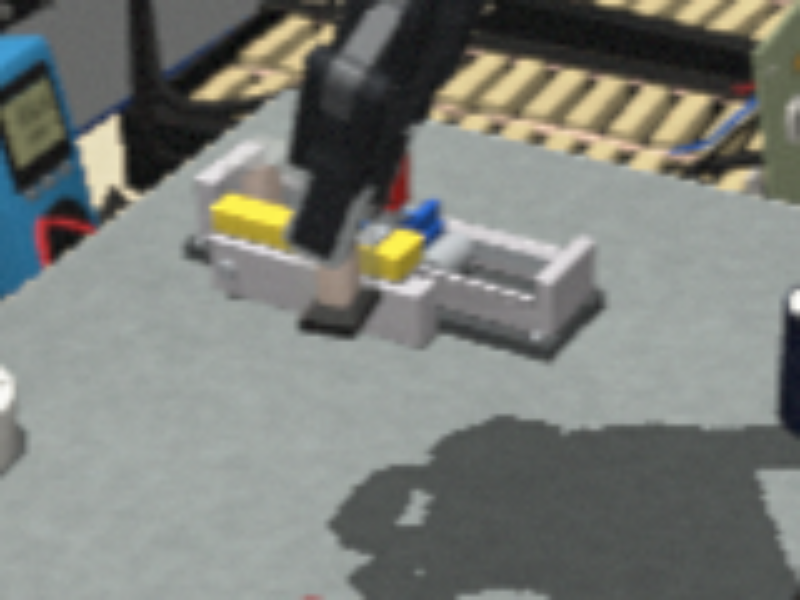

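```bash
python3 - <<'E'
from h import *
go(trk(45,0.7,125),rot(20))
E
python3 -m jog '[{"x":3,"y":0.5,"z":3,"ax":0,"ay":1,"az":-0.4},{"x":7,"y":2,"z":5.5,"ax":-0.2,"ay":4,"az":-1.5},{"x":11,"y":3,"z":7,"ax":-0.3,"ay":7,"az":-2.7},{"x":14,"y":3.6,"z":7.5,"ax":-0.5,"ay":9.5,"az":-3.6},{"x":14,"y":3.6,"z":7.5,"ax":-0.5,"ay":9.5,"az":-3.6}]' | grep -E "pos|force|gap"
python3 - <<'E'
from h import *
go(trk(45,0.7,100),rot(20))
I=vision.get_image('top');cv2.imwrite('pics/t5.png',cv2.resize(I[90:250,270:470],None,fx=4,fy=4,interpolation=cv2.INTER_CUBIC))
E
```

```text
shift cm [16.25  3.47  7.8 ] turn [-0.3  9.5 -3.5]
ee_pos: [605.1, 286.6, 198.8]
wrist_force: [-0.4, 1.3, -1.1]
finger_gap: 26.8
shift cm [ 1.79  1.98 -0.08] turn [ 0.5 -0.2  0.4]
```

View pics/t5.png

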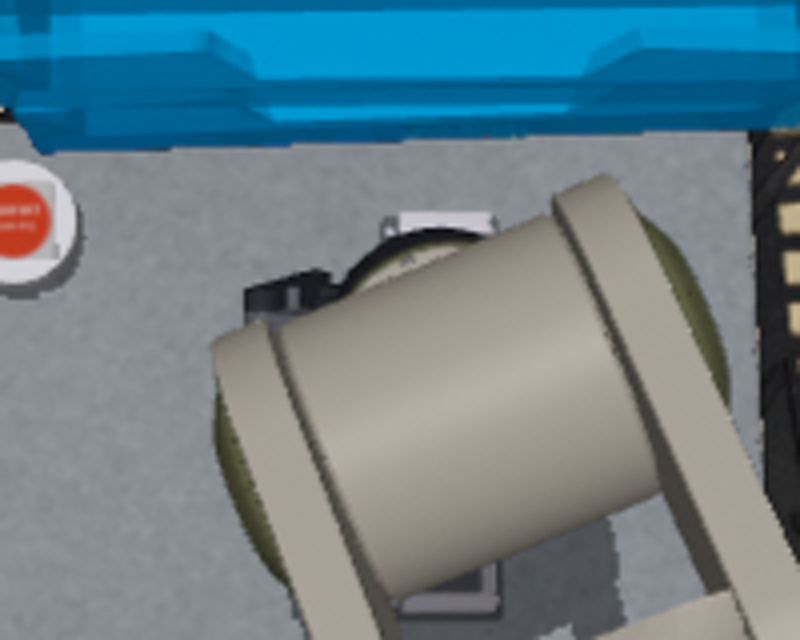

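```bash
python3 -m jog '[{"x":1,"y":0,"z":0,"ax":0.2,"ay":0,"az":0.2},{"x":1.8,"y":0.9,"z":0,"ax":0.5,"ay":-0.2,"az":0.4},{"x":1.8,"y":1.9,"z":-0.1,"ax":0.5,"ay":-0.2,"az":0.4},{"x":1.8,"y":1.9,"z":-0.1,"ax":0.5,"ay":-0.2,"az":0.4},{"x":1.8,"y":1.9,"z":-0.1,"ax":0.5,"ay":-0.2,"az":0.4}]' | grep -E "pos|force|gap"
python3 - <<'E'
from h import *
s=read_state();print(inv(s["ee_pos"]))
go(trk(45,0.7,86),rot(20))
I=vision.get_image('side');cv2.imwrite('pics/sl.png',cv2.resize(I[160:270,235:345],None,fx=5.4,fy=5.4))
E
```

```text
ee_pos: [609.0, 272.6, 183.0]
wrist_force: [-0.1, 0.1, -0.8]
finger_gap: 26.6
[ 43.54088089   4.76947068 102.9656476 ]
shift cm [ 0.41  1.64 -0.45] turn [-0.2  0.3 -0.2]
```

View pics/sl.png

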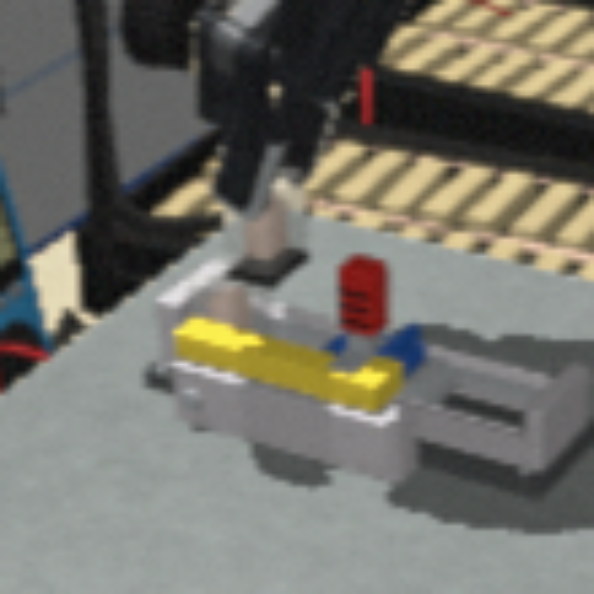

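```bash
python3 - <<'E'
from h import *
go(trk(42,0.7,95),rot(20))
E
python3 -m jog '[{"x":0.4,"y":0.6,"z":-0.4,"ax":-0.2,"ay":0.3,"az":-0.2},{"x":0.4,"y":0.6,"z":-0.4,"ax":-0.2,"ay":0.3,"az":-0.2},{"x":0.4,"y":0.6,"z":-0.4,"ax":-0.2,"ay":0.3,"az":-0.2},{"x":0.4,"y":0.6,"z":-0.4,"ax":-0.2,"ay":0.3,"az":-0.2}]' | grep -E "pos|force|gap"
python3 - <<'E'
from h import *
s=read_state();print(inv(s["ee_pos"]))
go(trk(42,0.7,78),rot(20))
E
```

```text
shift cm [ 0.41  0.73 -0.45] turn [-0.2  0.3 -0.2]
ee_pos: [607.7, 268.0, 176.4]
wrist_force: [-0.9, 0.9, 0.2]
finger_gap: 26.7
[42.30138214  0.19015971 96.35364589]
shift cm [-0.05  1.71 -0.66] turn [-0.  -0.1 -0. ]
```

```bash
python3 -m jog '[{"x":-0.05,"y":0.6,"z":-0.2,"ax":0,"ay":0,"az":0},{"x":-0.05,"y":1.2,"z":-0.45,"ax":0,"ay":0,"az":0},{"x":-0.05,"y":1.7,"z":-0.65,"ax":0,"ay":0,"az":0},{"x":-0.05,"y":1.7,"z":-0.65,"ax":0,"ay":0,"az":0},{"x":-0.05,"y":1.7,"z":-0.65,"ax":0,"ay":0,"az":0}]' | grep -E "pos|force|gap"
python3 - <<'E'
from h import *
s=read_state();print(inv(s["ee_pos"]))
go(trk(42,0.7,64),rot(20))
I=vision.get_image('side');cv2.imwrite('pics/sm.png',cv2.resize(I[170:260,240:350],None,fx=6,fy=6))
E
```

```text
ee_pos: [607.4, 268.5, 157.8]
wrist_force: [0.4, -0.2, -0.8]
finger_gap: 26.6
[41.94865309  0.65411692 77.84078722]
shift cm [-0.    1.3  -0.47] turn [-0.  -0.1 -0. ]
```

View pics/sm.png

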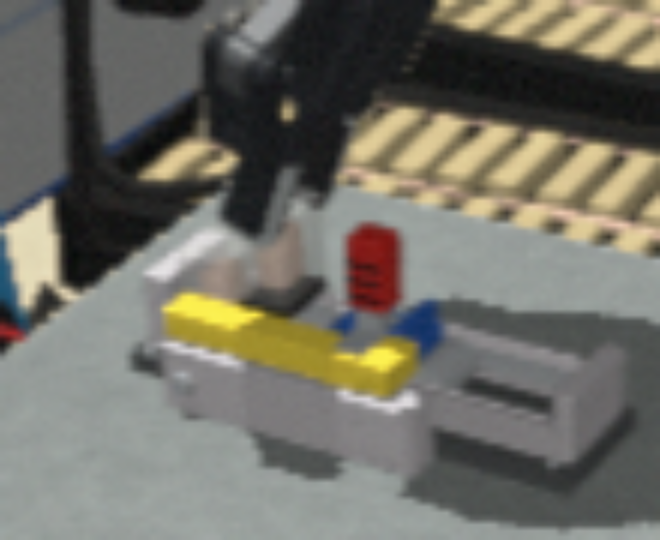

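```bash
python3 -m jog '[{"x":0,"y":0.4,"z":-0.14,"ax":0,"ay":0,"az":0},{"x":0,"y":0.8,"z":-0.29,"ax":0,"ay":0,"az":0},{"x":0,"y":1.1,"z":-0.4,"ax":0,"ay":0,"az":0},{"x":0,"y":1.1,"z":-0.4,"ax":0,"ay":0,"az":0}]' | grep -E "pos|force|gap"
python3 - <<'E'
from h import *
s=read_state();print(inv(s["ee_pos"]))
go(trk(42,0.7,60),rot(20))
E
```

```text
ee_pos: [607.1, 268.4, 145.5]
wrist_force: [0.4, -0.2, 0.1]
finger_gap: 26.8
[41.69093958  0.58805317 65.50035957]
shift cm [-0.01  0.53 -0.16] turn [ 0.  -0.1  0. ]
```

Already below the lip tops without contact; down to a couple of mm over the floor.

```bash
python3 -m jog '[{"x":0,"y":0.2,"z":-0.07,"ax":0,"ay":0,"az":0},{"x":0,"y":0.4,"z":-0.14,"ax":0,"ay":0,"az":0},{"x":0,"y":0.48,"z":-0.17,"ax":0,"ay":0,"az":0},{"x":0,"y":0.48,"z":-0.17,"ax":0,"ay":0,"az":0}]' | grep -E "pos|force|gap"
python3 - <<'E'
from h import *
s=read_state();print(inv(s["ee_pos"]))
I=vision.get_image('side');cv2.imwrite('pics/sn.png',cv2.resize(I[170:260,240:350],None,fx=6,fy=6))
E
```

```text
ee_pos: [607.4, 268.4, 141.0]
wrist_force: [-0.5, 0.1, -0.7]
finger_gap: 26.9
[41.95233749  0.62673625 61.00896709]
```

View pics/sn.png

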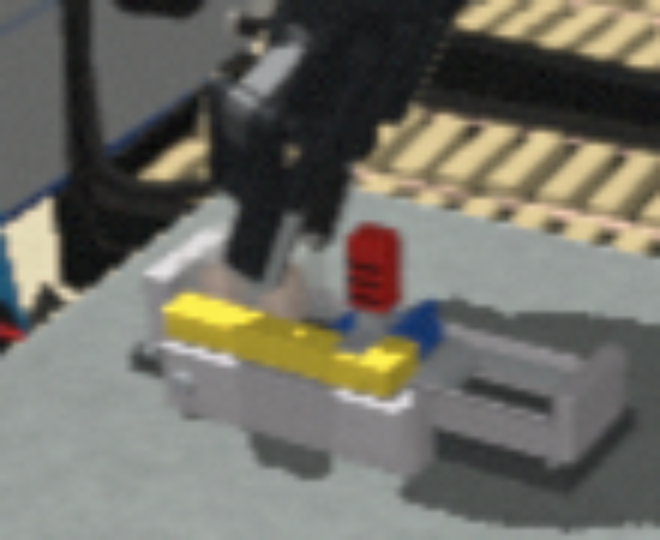

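```bash
python3 -m jog '[{"x":0,"y":0.1,"z":-0.035,"ax":0,"ay":0,"az":0},{"x":0,"y":0.17,"z":-0.06,"ax":0,"ay":0,"az":0},{"x":0,"y":0.17,"z":-0.06,"ax":0,"ay":0,"az":0}]' | grep -E "pos|force|gap"
```

```text
ee_pos: [607.4, 268.5, 139.2]
wrist_force: [0.3, -0.4, -0.4]
finger_gap: 26.6
```

```bash
python3 -m jog '[{"x":0,"y":0,"z":0,"ax":0,"ay":0,"az":0},{"x":0,"y":0,"z":0,"ax":0,"ay":0,"az":0},{"x":0,"y":0,"z":0,"ax":0,"ay":0,"az":0}]' -0.15 | grep -E "pos|force|gap"
python3 - <<'E'
from h import *
s=read_state();print(inv(s["ee_pos"]))
I=vision.get_image('side');cv2.imwrite('pics/so.png',cv2.resize(I[170:260,240:350],None,fx=6,fy=6))
E
```

```text
ee_pos: [607.5, 268.5, 139.4]
wrist_force: [0.3, -0.6, -0.9]
finger_gap: 36.6
[42.04771687  0.67526935 59.43420419]
```

View pics/so.png

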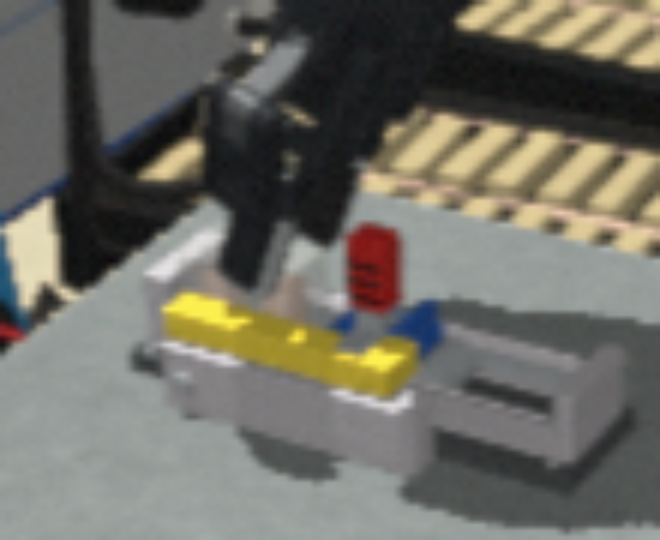

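```bash
python3 -m jog '[{"x":0,"y":-1.5,"z":0.55,"ax":0,"ay":0,"az":0},{"x":0,"y":-4,"z":1.4,"ax":0,"ay":0,"az":0},{"x":0,"y":-5.5,"z":-1,"ax":0,"ay":0,"az":0},{"x":0,"y":-7,"z":-5,"ax":0,"ay":0,"az":0},{"x":0,"y":-8,"z":-8,"ax":0,"ay":0,"az":0}]' -0.06 | grep -E "clock|pos|force|gap"
python3 - <<'E'
from h import *
s=read_state();print(inv(s["ee_pos"]))
I=vision.get_image('top');cv2.imwrite('pics/t6.png',cv2.resize(I[130:250,330:430],None,fx=5,fy=5,interpolation=cv2.INTER_CUBIC))
I=vision.get_image('side');cv2.imwrite('pics/sp.png',cv2.resize(I[190:260,240:350],None,fx=6,fy=6,interpolation=cv2.INTER_CUBIC))
E
```

```text
clock: 16.85
ee_pos: [503.1, 270.7, 187.3]
wrist_force: [0.2, 0.2, -0.4]
finger_gap: 40.4
[-62.34595486   0.66630322 107.34741655]
```

View pics/t6.png

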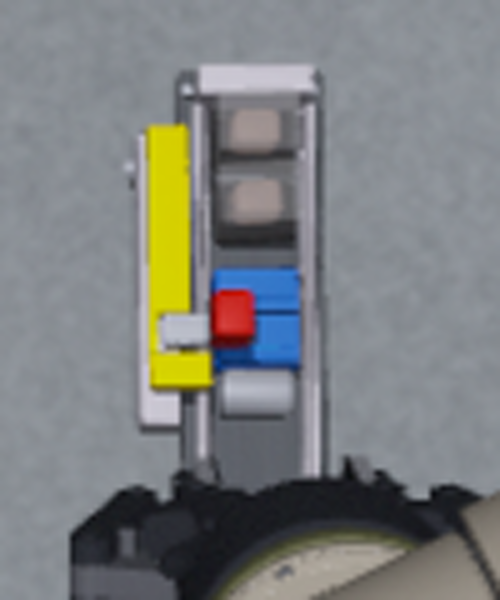

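View pics/sp.png

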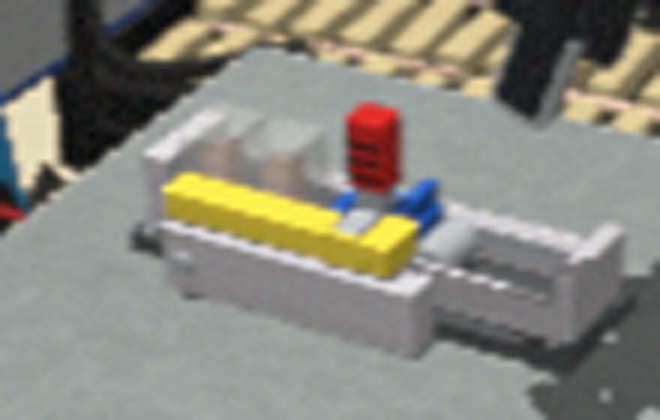

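```bash
python3 - <<'E'
from h import *
go((566.5,280.9,178),rot(20))
E
python3 -m jog '[{"x":-1,"y":0.5,"z":3,"ax":0,"ay":0,"az":0},{"x":-1.16,"y":3.0,"z":5.65,"ax":0,"ay":0,"az":0},{"x":-1.16,"y":3.0,"z":5.65,"ax":0,"ay":0,"az":0},{"x":-1.16,"y":3.0,"z":5.65,"ax":0,"ay":0,"az":0}]' -0.06 60 | grep -E "clock|pos|force|gap"
python3 - <<'E'
from h import *
go((566.5,280.9,143),rot(20))
E
```

```text
shift cm [-1.11  3.07  5.74] turn [ 0.  0. -0.]
clock: 17.35
ee_pos: [568.8, 280.6, 177.6]
wrist_force: [-0.0, 0.8, -0.4]
finger_gap: 40.3
shift cm [-0.02  3.17 -1.4 ] turn [ 0.  -0.1  0. ]
```

```bash
python3 -m jog '[{"x":0,"y":1.5,"z":-0.7,"ax":0,"ay":0,"az":0},{"x":0,"y":3.1,"z":-1.3,"ax":0,"ay":0,"az":0},{"x":0,"y":3.1,"z":-1.3,"ax":0,"ay":0,"az":0},{"x":0,"y":3.1,"z":-1.3,"ax":0,"ay":0,"az":0}]' | grep -E "clock|pos|force|gap"
python3 - <<'E'
from h import *
go((566.5,280.9,143),rot(20))
I=vision.get_image('side');cv2.imwrite('pics/sq.png',cv2.resize(I[180:260,245:345],None,fx=7,fy=7))
E
```

```text
clock: 17.75
ee_pos: [566.8, 281.2, 145.7]
wrist_force: [0.8, 0.6, 1.0]
finger_gap: 40.2
shift cm [ 0.03  0.24 -0.12] turn [-0.1 -0.1 -0. ]
```

View pics/sq.png

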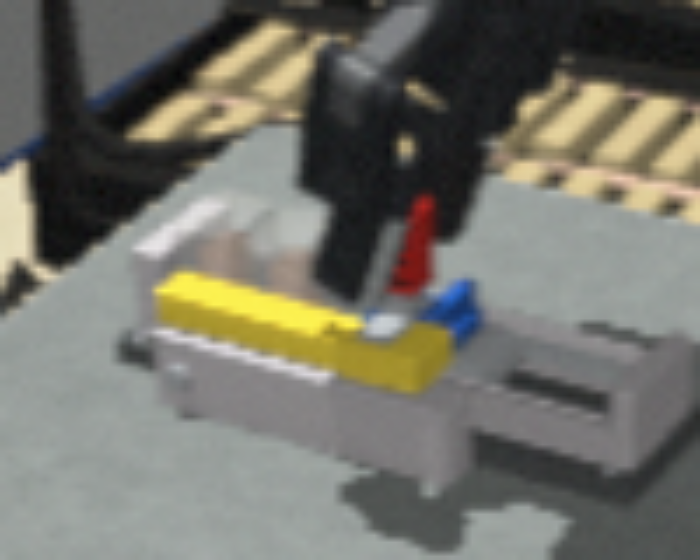

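```bash
python3 -m jog '[{"x":0.02,"y":0.2,"z":-0.1,"ax":0,"ay":0,"az":0},{"x":0.02,"y":0.2,"z":-0.1,"ax":0,"ay":0,"az":0}]' | grep -E "pos|force"
python3 -m jog '[{"x":0,"y":0,"z":0,"ax":0,"ay":0,"az":0},{"x":0,"y":0,"z":0,"ax":0,"ay":0,"az":0},{"x":0,"y":0,"z":0,"ax":0,"ay":0,"az":0},{"x":0,"y":0,"z":0,"ax":0,"ay":0,"az":0},{"x":0,"y":0,"z":0,"ax":0,"ay":0,"az":0}]' -1 60 | grep -E "pos|force|gap"
python3 -m jog '[{"x":0,"y":-0.034,"z":-0.094,"ax":0,"ay":0,"az":0},{"x":0,"y":-0.051,"z":-0.141,"ax":0,"ay":0,"az":0},{"x":0,"y":-0.051,"z":-0.141,"ax":0,"ay":0,"az":0}]' | grep -E "pos|force|gap"
```

```text
ee_pos: [566.7, 280.8, 143.0]
wrist_force: [0.4, -0.0, -0.0]
ee_pos: [566.8, 280.7, 142.8]
wrist_force: [0.1, -2.7, 3.8]
finger_gap: 12.6
ee_pos: [565.8, 280.7, 142.9]
wrist_force: [5.1, -3.7, 3.2]
finger_gap: 12.6
```

```bash
python3 -m jog '[{"x":0,"y":-0.02,"z":-0.055,"ax":0,"ay":0,"az":0},{"x":0,"y":-0.037,"z":-0.1,"ax":0,"ay":0,"az":0},{"x":0,"y":-0.037,"z":-0.1,"ax":0,"ay":0,"az":0}]' | grep -E "pos|force"
python3 -m jog '[{"x":0.2,"y":0,"z":0,"ax":0,"ay":0,"az":0},{"x":0.4,"y":0,"z":0,"ax":0,"ay":0,"az":0},{"x":0.4,"y":0,"z":0,"ax":0,"ay":0,"az":0}]' | grep -E "pos|force"
```

```text
ee_pos: [564.9, 280.7, 143.0]
wrist_force: [5.2, -4.4, 1.2]
ee_pos: [564.8, 277.0, 143.0]
wrist_force: [5.5, -0.3, 1.0]
```

```bash
python3 -m jog '[{"x":0.2,"y":0,"z":0,"ax":0,"ay":0,"az":0},{"x":0.4,"y":0,"z":0,"ax":0,"ay":0,"az":0},{"x":0.6,"y":0,"z":0,"ax":0,"ay":0,"az":0},{"x":0.75,"y":0,"z":0,"ax":0,"ay":0,"az":0},{"x":0.75,"y":0,"z":0,"ax":0,"ay":0,"az":0}]' | grep -E "pos|force"
python3 -m jog '[{"x":0.03,"y":0,"z":0,"ax":0,"ay":0,"az":0},{"x":0.03,"y":0,"z":0,"ax":0,"ay":0,"az":0}]' | grep -E "pos|force"
```

```text
ee_pos: [564.7, 269.5, 143.0]
wrist_force: [6.3, -0.4, 1.4]
ee_pos: [564.6, 269.4, 143.0]
wrist_force: [5.3, 0.9, 2.0]
```

```bash
python3 -m jog '[{"x":0,"y":0.068,"z":0.188,"ax":0,"ay":0,"az":0},{"x":0,"y":0.137,"z":0.376,"ax":0,"ay":0,"az":0},{"x":0,"y":0.205,"z":0.564,"ax":0,"ay":0,"az":0},{"x":0,"y":0.273,"z":0.752,"ax":0,"ay":0,"az":0},{"x":0,"y":0.273,"z":0.752,"ax":0,"ay":0,"az":0}]' | grep -E "pos|force"
python3 -m jog '[{"x":0,"y":0.051,"z":0.141,"ax":0,"ay":0,"az":0},{"x":0,"y":0.103,"z":0.282,"ax":0,"ay":0,"az":0},{"x":0,"y":0.154,"z":0.423,"ax":0,"ay":0,"az":0},{"x":0,"y":0.205,"z":0.564,"ax":0,"ay":0,"az":0},{"x":0,"y":0.205,"z":0.564,"ax":0,"ay":0,"az":0}]' | grep -E "pos|force"
python3 - <<'E'
from h import *
I=vision.get_image('side');cv2.imwrite('pics/sr.png',cv2.resize(I[180:260,245:345],None,fx=7,fy=7))
E
```

```text
ee_pos: [572.7, 269.3, 143.0]
wrist_force: [5.0, -0.0, 2.0]
ee_pos: [578.6, 269.2, 143.0]
wrist_force: [4.8, 1.5, 2.3]
```

View pics/sr.png

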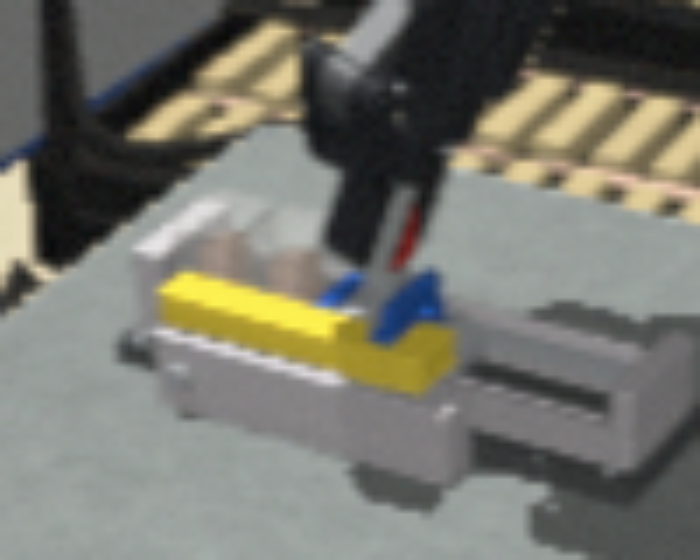

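```bash
python3 -m jog '[{"x":0,"y":0.034,"z":0.094,"ax":0,"ay":0,"az":0},{"x":0,"y":0.068,"z":0.188,"ax":0,"ay":0,"az":0},{"x":0,"y":0.103,"z":0.282,"ax":0,"ay":0,"az":0},{"x":0,"y":0.103,"z":0.282,"ax":0,"ay":0,"az":0}]' | grep -E "pos|force"
for i in 1 2 3; do python3 -m jog '[{"x":0,"y":0.024,"z":0.066,"ax":0,"ay":0,"az":0},{"x":0,"y":0.024,"z":0.066,"ax":0,"ay":0,"az":0}]' | grep -E "clock|pos|force"; done
```

```text
ee_pos: [581.4, 269.1, 143.0]
wrist_force: [4.8, 2.1, 2.2]
clock: 21.75
ee_pos: [581.6, 269.0, 142.9]
wrist_force: [3.2, 2.0, 4.6]
clock: 21.95
ee_pos: [581.8, 269.0, 142.8]
wrist_force: [-1.0, 3.3, 7.0]
clock: 22.15
ee_pos: [582.0, 269.0, 142.7]
wrist_force: [-5.0, 2.3, 8.2]
```

```bash
python3 -m jog '[{"x":0,"y":-0.03,"z":-0.09,"ax":0,"ay":0,"az":0},{"x":0,"y":-0.03,"z":-0.09,"ax":0,"ay":0,"az":0}]' | grep -E "pos|force"
python3 - <<'E'
from h import *
I=vision.get_image('side');cv2.imwrite('pics/ss.png',cv2.resize(I[195:245,255:335],None,fx=10,fy=10,interpolation=cv2.INTER_CUBIC))
I=vision.get_image('top');cv2.imwrite('pics/t7.png',cv2.resize(I[130:230,330:430],None,fx=6,fy=6,interpolation=cv2.INTER_CUBIC))
E
```

```text
ee_pos: [581.8, 269.0, 142.8]
wrist_force: [-0.2, 2.6, 5.5]
```

View pics/ss.png

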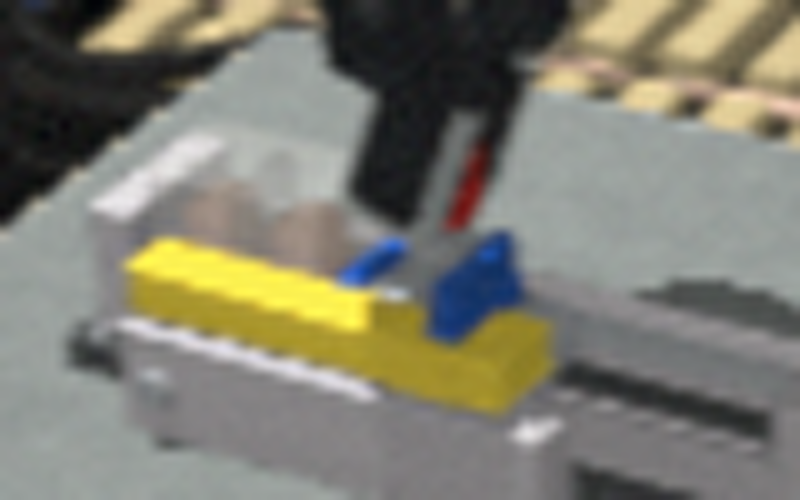

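View pics/t7.png

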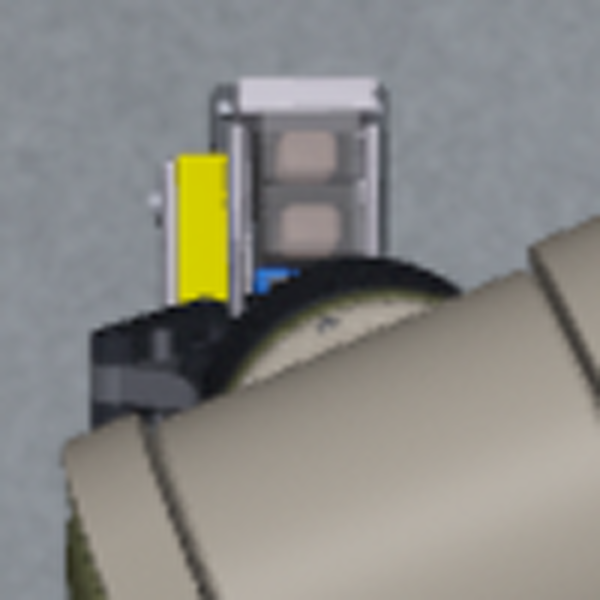

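```bash
python3 -m jog '[{"x":0,"y":0,"z":0,"ax":0,"ay":0,"az":0},{"x":0,"y":0,"z":0,"ax":0,"ay":0,"az":0},{"x":0,"y":0,"z":0,"ax":0,"ay":0,"az":0}]' -0.06 | grep -E "pos|force|gap"
python3 -m jog '[{"x":0,"y":-2,"z":0,"ax":0,"ay":0,"az":0},{"x":0,"y":-6,"z":0,"ax":0,"ay":0,"az":0},{"x":0,"y":-9,"z":-3,"ax":0,"ay":0,"az":0},{"x":0,"y":-10,"z":-7,"ax":0,"ay":0,"az":0},{"x":0,"y":-10,"z":-10,"ax":0,"ay":0,"az":0}]' | grep -E "clock|pos|force|gap"
python3 - <<'E'
from h import *
I=vision.get_image('side');cv2.imwrite('pics/st.png',cv2.resize(I[195:245,255:335],None,fx=10,fy=10,interpolation=cv2.INTER_CUBIC)); cv2.imwrite('pics/stf.png',I)
I=vision.get_image('top');cv2.imwrite('pics/t8.png',cv2.resize(I[130:250,330:430],None,fx=5,fy=5,interpolation=cv2.INTER_CUBIC))
E
```

```text
ee_pos: [581.5, 268.4, 141.7]
wrist_force: [-0.0, 0.3, -1.5]
finger_gap: 39.9
clock: 23.25
ee_pos: [451.9, 271.4, 202.8]
wrist_force: [1.1, 0.2, -1.0]
finger_gap: 40.1
```

View pics/st.png

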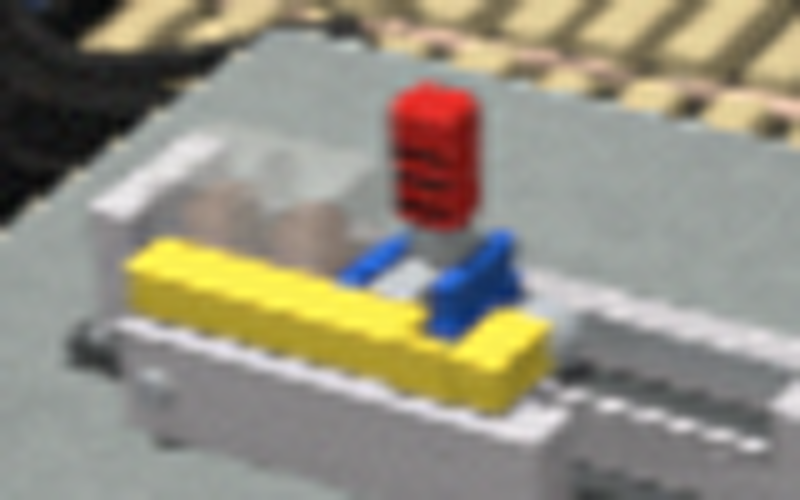

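View pics/t8.png

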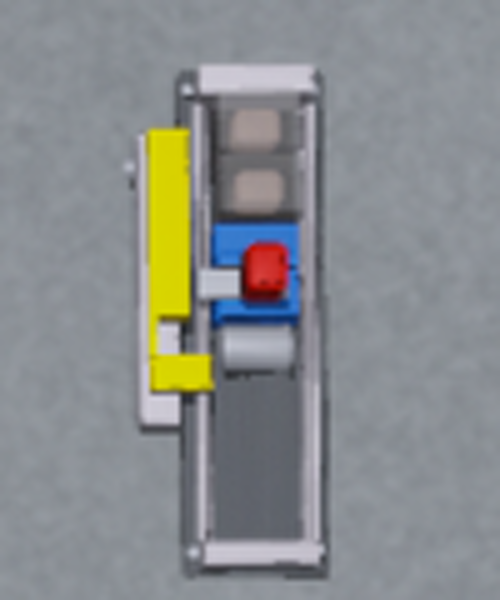

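View pics/stf.png

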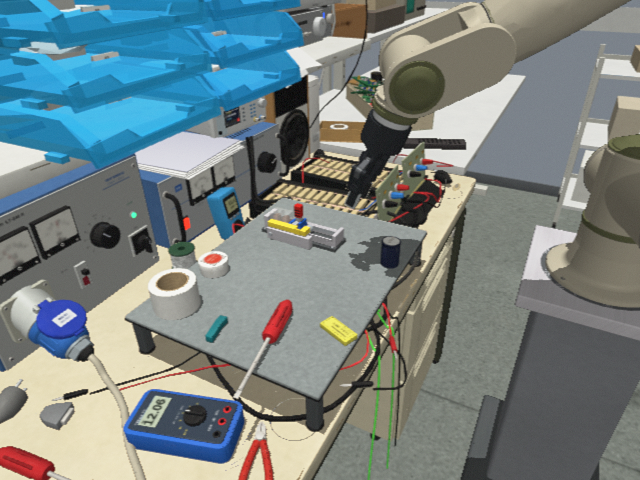

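```bash
python3 -c "
from plant import r
print(r.close_job())"
```

```text
the job is handed in; nothing more can be done
None
```

The job is done and handed in at about 23 s on the robot clock.

- **Catching the follower:** I drew the knob back about 40 mm until I felt the tooth, with roughly 3–4 N on the catch plate. I let off about 1.5 mm, slid it left to the end of the notch, eased it onto the notch's front wall and let go.
- **Placing the relay:** I gripped the spare by its top and set it in the track with no lip contact felt. It was released about 2–3 mm above the floor.
- **Freeing and easing:** I drew the knob back about 2 mm, moved it to the middle, and let the follower forward at about 20 mm/s or slower. I opened the gripper only once the wrist force along the track was down to about 0 N.

**Last checks:** the final pictures show both relays upright, flush with each other and against the front stop. The follower's front face is about 20 mm behind its starting place, as expected for two relays. The knob is in the middle, out of the notch, and the arm is clear. The capacitor and the yellow pack look unmoved by eye in the side view, though I did not measure them.

**One disagreement:** the arm's own reading put the follower at about 22 mm when it stopped, against 20 mm from the picture. That is probably a little slip of the knob in the pads or error in the arm's reading. I also pressed forward past contact by about 5 N for a moment before backing off to neutral.

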